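# Collect the refurbished drill parts from the drying box and the vise

### The arm

A 6-joint arm with a two-finger parallel gripper is mounted at the origin on the work surface. World frame = base frame: x ahead of the robot, y to its left, z up, the work surface at z = 0. Lengths are in m, angles in rad, forces in N, time in s.
With the tool pointing down it reaches from about 0.4 to 0.825 m from the base axis. Payload 7 kg.
Tool frame: the origin (TCP) lies at the very end of the fingers, on their centre line; the grasp point (between the pads) lies arm.grip_point_offset behind it (arm.grip_point_offset is the distance from the TCP to the grasp point, in m); z points along the fingers, y is the line along which they close (so a half turn about z gives the same grasp; the last joint's range is limited). The gripper opens to 88 mm and grips with 3 to 60 N. Pads are 19 mm wide; open, the fingers measure 130 mm over their backs; the gripper's body (78 mm by 193 mm) begins 47 mm behind the grasp point.
Start: joints at [-1.055, 0.359, 0.012, 0, -1.224, -0.288], TCP at [0.152, -0.658, 0.197] pointing down, gripper open.
Joint ranges: [-3.07, 3.07], [-1.43, 2.12], [-1.02, 1.25], [-3.03, 1.67], [-3.05, -0], [-3.03, 3.03]. Speed limits (rad/s): [2.39, 2.39, 3.01, 3.14, 3.14, 3.14].

### API

Orientations are given as [roll, pitch, yaw] about the fixed x, y, z axes, in that order (R = Rz(yaw) Ry(pitch) Rx(roll)).
In Python, from station import arm gives the robot as it stands.
- The arm moves only by the shell command python3 -m crank 'ROWS' [OPENING] [FORCE]. ROWS is JSON, a list of rows, each an object of numbers: "dx", "dy", "dz": the shift along the tool's x, y, z in cm; "wx", "wy", "wz": the turn, a rotation vector about the tool's x, y, z in degrees. A call has exactly 10 rows; each row is the pose to reach, as a shift and turn from the pose commanded when the call began, along the tool's axes at that moment; what a row does not reach only later rows make up. A row lasts 1/8 s, in which the tool goes at most 62.5 mm and 10.7 degrees, less where a joint would pass 70% of its speed; a pose out of reach is approached as far as the arm can. A call with a gripper value outside its range is refused whole. OPENING is the finger opening in cm, from 0 to 8.76, set as the call begins (- or left out, the last holds). The fingers move at their own pace and stop on an object; FORCE is the grip in N (left out, the last holds). Time passes only in rows, so rows that repeat a pose let the fingers close, or fill a call up. It gives the time, the measured TCP pose, the force, the opening and the grip force at its end, in the units of the state.
- arm.get_state(): the state, without advancing time (a new reading comes with each control period).
- arm.grab_frame(name): name is "side" or "top"; returns the picture (420x560x3 uint8, red, green, blue); there is no depth.
- arm.calibration(name): a dict with "fx", "fy", "cx", "cy" (pixels), "world_from_camera" (4x4, takes a point from camera to world coordinates). Camera axes: x right, y down, z forward; pixel columns grow to the right and rows downward; lengths in m; the calibration is good to about 2 mm. A picture is of the moment at which its call begins. calibration takes no time and is no camera call.
- arm.job_done(): hands the job in; it is judged then, once.
Trained networks look in the newest picture that a camera, given by its name, has taken for a name from the list of things; names that differ only in an ending like _2 or _b are one class to them, and where a whole thing is asked for, a point or a joint stands for the part that bears it (a point fixed in the world has none). Each returns a list of dicts, best first, with "confidence" (0 to 1); they miss things now and then, are a little off and sometimes report something else, mostly with a low value. They report only what shows in the picture. A call takes as long as a camera call. They do not tell look-alikes from the thing itself.
- arm.find_in(camera, query): "centre" ([x, y, z] in m, in world coordinates, good to about 4 mm: the middle of the surface that is visible of it).
- arm.masks_of(camera, query): "pixels" (420x560 bool, what is visible of it).
- arm.mark_of(camera, query): "centre" ([x, y, z] in m, in world coordinates, good to about 4 mm: a listed point, or the origin of a listed thing).
The state is a dict: "t": time; "q": joint angles; "qd": joint speeds; "joint_efforts": joint torques, N m; "eef_pos": TCP position; "ee_rot": TCP orientation; "force": force on the tool from outside, world axes, zero at the start; "moment": the same for the moment, N m; "width": finger opening in m; "gripper_force": force on a finger pad.
Only numpy, scipy, OpenCV 4.12 (cv2) and the standard library are available. Lean on these libraries where they do the work, as an engineer would, in place of code of your own. Each camera call takes 0.05 s, during which the arm holds its last target. There are 200 camera calls.

### The job

First switch the drying box off by pushing its red lever right over towards the box, then slide the vise's moving jaw well open by its red handle. Collect every drill chuck (reach down through the drying box's round ports to lift them off their pedestals) and every drilled block from the opened vise, and stand each one upright on the floor of its own compartment of the orange tray, setting them down and not dropping them. When all are in the tray, push the empty vise fully shut; leave the drill, bit case and charger where they are.

Things in the scene. Friction and masses are not known exactly. Their poses are not given: they have to be found in the camera images.
- drybox: Blue drying box fixed to the bench, 206 x 335 mm in plan, closed all round but for two round ports in its sloping top; origin under its centre, x towards its clear back wall, y along the ports. The 6 mm top panel slopes 20 degrees: outer face 132 mm high at the front (-x), 170 mm in the middle, 208 mm at the back; normal (-0.342, 0, 0.940) in the box's frame.
- port1 (a point): Centre of a round port, 136 mm in diameter with an orange rim, at y = -80 mm of the box, on the panel's outer face (170 mm high); its axes are those of the box (not tilted). Best entered along the panel normal.
- port2 (a point): Centre of the round port at y = +80 mm of the box, likewise.
- pedestal1 (a point): Centre of the top of the round pedestal (64 mm diameter, top 68 mm above the bench) inside, under port1 and 12 mm further to the box's +x than the port centre, so that a point about 68 mm above the pedestal lies on the port's own axis.
- pedestal2 (a point): The same under port2.
- switch (a joint): Red toggle lever, the drying box's switch, on a small grey block on the bench 200 mm in front (-x) of the box's centre. Radians: 0 = running (leans to the box's -x), about 1.0 = off (leans to +x, towards the box). Swings about the box's y axis and stays where it is left; off means above 0.8.
- switch_tip (a point): Centre of the 26 mm red ball on the lever's tip, 80 mm from the pivot, which lies 22 mm above the bench straight below the middle of the swing; about 1 N at the tip moves it.
- chuck1: Black keyless drill chuck with a steel base ring, standing on pedestal1 (may be absent): 94 mm tall, foot 56 mm diameter and 14 mm thick, sleeve 40 mm diameter from 16 to 82 mm, then a short tapering nose; origin at the centre of its underside, z up its axis. 0.2 to 0.4 kg. Grip across the sleeve about 66 mm above the origin.
- chuck2: The same kind of chuck on pedestal2 (may be absent).
- vise: Green drill vise fixed to the bench, bed 280 x 160 mm, bed top 35 mm high; origin on the bench 15 mm to the -x side of the fixed jaw's face. The fixed jaw is at +x, face at x = +15 mm, jaws 85 mm high. The moving jaw slides along the vise's x axis.
- jaw (a joint): Gap between the vise jaws in m: 0 = fully shut, grows as the moving jaw slides to the vise's -x, up to 0.10. Starts at about 0.042, just enclosing the blocks. Friction about 5 N; stays where it is left. Well open means above 0.065; shut means below 0.008.
- jaw_handle (a point): Centre of the top face of the moving jaw's red handle: an upright plate 20 mm thick (vise x), 90 mm wide (vise y), top 120 mm above the bench, its upper 55 mm free to grip from above; 85 mm to the -x side of the moving jaw's face.
- block1: Drilled aluminium block, 40 mm (x) x 50 mm (y) x 90 mm tall, standing on the vise bed between the jaws, standing 40 mm proud of them (may be absent); origin at the centre of its underside; starts at the vise's y = -42 mm. 0.33 to 0.65 kg.
- block2: The same kind of block, starting at the vise's y = +42 mm (may be absent).
- tray: Orange open-topped plastic tray, 325 mm (x) x 85 mm (y) x 45 mm high, 0.9 kg, loose on the bench; origin at the centre of its underside. Floor and walls 5 mm thick. Three cross walls make four compartments of 75 x 75 mm, centres at x = -120, -40, +40, +120 mm, y = 0.
- drill: Orange and black cordless drill lying on the bench, 240 mm long with its handle 160 mm to the side; origin on the bench under its barrel. To be left alone.
- bitcase: Yellow bit case, 90 x 160 x 37 mm, origin at the centre of its underside. To be left alone.
- charger: Black battery charger, 80 x 110 x 53 mm, origin at the centre of its underside. To be left alone.
Not all that is in view belongs to the job. Leave any blue or turquoise look-alike of the block2 alone.

How it is judged:
On the way, in this order (a step that is already met when the one before it is completed fails the run):
1. the drying box is switched off with its lever, the chucks still on their pedestals (value of joint switch above 0.8 rad and distance between chuck1 and pedestal1 below 0.03 m and distance between chuck2 and pedestal2 below 0.03 m), for 0.2 s.
2. the vise jaw is slid well open, the blocks still standing in the vise (value of joint jaw above 0.065 m and z of each of block1, block2 in the frame of vise below 0.05 m and horizontal distance between each of block1, block2 and vise below 0.09 m), for 0.2 s.
3. every chuck and block stands in the tray, before the vise is shut again (the vise gap still above 20 mm) (x of chuck1 in the frame of tray between -0.155 and 0.155 m and y of chuck1 in the frame of tray between -0.043 and 0.043 m and z of chuck1 in the frame of tray between 0 and 0.012 m and angle between each of chuck1, chuck2, block1, block2's own z axis and vertical below 0.15 rad and x of chuck2 in the frame of tray between -0.155 and 0.155 m and y of chuck2 in the frame of tray between -0.043 and 0.043 m and z of chuck2 in the frame of tray between 0 and 0.012 m and x of block1 in the frame of tray between -0.155 and 0.155 m and y of block1 in the frame of tray between -0.043 and 0.043 m and z of block1 in the frame of tray between 0 and 0.012 m and x of block2 in the frame of tray between -0.155 and 0.155 m and y of block2 in the frame of tray between -0.043 and 0.043 m and z of block2 in the frame of tray between 0 and 0.012 m and value of joint jaw above 0.02 m), for 0.2 s.
At the end, for the whole second after the job is handed in: Every chuck and block present stands upright (within 0.15 rad) with its foot flat on the floor of a tray compartment (underside within 7 mm of the floor), at rest and released; the vise gap is under 8 mm; the lever is past 0.8 rad (x of chuck1 in the frame of tray between -0.155 and 0.155 m and y of chuck1 in the frame of tray between -0.043 and 0.043 m and z of chuck1 in the frame of tray between 0 and 0.012 m and angle between each of chuck1, chuck2, block1, block2's own z axis and vertical below 0.15 rad and linear speed of each of chuck1, chuck2, block1, block2, tray below 0.03 m/s and contact force between each of chuck1, chuck2, block1, block2 and the arm below 0.1 N and contact force between each of chuck1, chuck2, block1, block2 and the fingers below 0.1 N and x of chuck2 in the frame of tray between -0.155 and 0.155 m and y of chuck2 in the frame of tray between -0.043 and 0.043 m and z of chuck2 in the frame of tray between 0 and 0.012 m and x of block1 in the frame of tray between -0.155 and 0.155 m and y of block1 in the frame of tray between -0.043 and 0.043 m and z of block1 in the frame of tray between 0 and 0.012 m and x of block2 in the frame of tray between -0.155 and 0.155 m and y of block2 in the frame of tray between -0.043 and 0.043 m and z of block2 in the frame of tray between 0 and 0.012 m and value of joint jaw below 0.008 m and value of joint switch above 0.8 rad); the robot touches nothing.
It fails at once if a chuck or block is dropped (falls free from about 4 cm or more) ((linear speed of chuck1 above 0.9 m/s and contact force between chuck1 and the fingers below 0.1 N) or (linear speed of chuck2 above 0.9 m/s and contact force between chuck2 and the fingers below 0.1 N) or (linear speed of block1 above 0.9 m/s and contact force between block1 and the fingers below 0.1 N) or (linear speed of block2 above 0.9 m/s and contact force between block2 and the fingers below 0.1 N)).
It fails at once if the drill, the bit case or the charger is shifted by more than 3 cm (distance of any of drill, bitcase, charger from where it was at the start of the episode above 0.03 m).
Of chuck1, chuck2, block1, block2 only 3 to 4 are there at a start; the rules pass over those that are not, and their reading is None.
At some moment in a run one of tray may be knocked a few centimetres aside while the robot is not near it.
It also fails if it takes over 208 s, if anything falls off the work surface, if the arm or the gripper's body presses on something with over 40 N, if the wrist force passes 120 N, or if a joint passes its speed limit or range.

## Working session

There is one attempt and no reset: what is moved stays moved. The work goes in short steps, Python scripts to look and compute and a shell command to move; the robot and the scene stay as the last step left them, time stands still between calls to the robot, and variables do not carry over. Pictures are saved under pics/ and viewed, at most 14 in all, crops included, and the job is handed in when it is done.

```bash
ls; mkdir -p pics
python3 - <<'E'
from station import arm
import cv2
print(arm.grip_point_offset, arm.get_state())
for n in ("side","top"):
    f=arm.grab_frame(n); cv2.imwrite(f"pics/{n}0.png",f[:,:,::-1])
    c=arm.calibration(n); print(n,c)
    for q in ["drybox","port1","port2","pedestal1","pedestal2","switch_tip","chuck1","chuck2","vise","jaw_handle","block1","block2","tray","drill","bitcase","charger"]:
        try: print(q,[(round(d["confidence"],2),[round(float(v),3) for v in d["centre"]]) for d in arm.mark_of(n,q)][:4])
        except Exception as e: print(q,e)
E
```

```text
pics
0.0188 {'t': 0.0, 'q': array([-1.05491274e+00,  3.59450456e-01,  1.10833232e-02, -3.66859441e-04,
       -1.22409679e+00, -2.88120545e-01]), 'qd': array([ 3.74620782e-04,  4.85185345e-04, -5.14744913e-04,  3.18018535e-05,
       -4.28604653e-04,  4.31586861e-04]), 'joint_efforts': array([ 6.10137395e-04, -5.82725322e+01,  2.93051791e+01,  6.99672371e+00,
        7.16711045e-03, -1.24096709e-04]), 'eef_pos': array([ 0.15228678, -0.65705365,  0.19558925]), 'ee_rot': array([ 3.13989580e+00, -1.43245228e-04, -2.91395444e+00]), 'force': array([-0.68431819,  0.92926578,  0.71940676]), 'moment': array([0.05662842, 0.00786931, 0.00761174]), 'gripper_force': 0.0, 'width': 0.08754960774128659}
side {'fx': 379.8181509622559, 'fy': 379.8181509622559, 'cx': 277.16693590074965, 'cy': 209.96017441048076, 'world_from_camera': array([[-0.84953288, -0.33959687,  0.40369276,  0.10933702],
       [-0.52753179,  0.54394149, -0.65256254,  0.58184689],
       [ 0.00202295, -0.7673341 , -0.64124433,  0.77829529],
       [ 0.        ,  0.        ,  0.        ,  1.        ]])}
drybox [(0.93, [0.552, 0.27
[... 1729 characters left out ...]
35, 0.067])]
switch_tip [(0.63, [0.326, 0.307, 0.094])]
chuck1 [(0.79, [0.551, 0.192, 0.07]), (0.78, [0.574, 0.352, 0.065])]
chuck2 [(0.79, [0.551, 0.192, 0.07]), (0.78, [0.574, 0.352, 0.065])]
vise [(0.9, [0.524, -0.282, 0.002])]
jaw_handle [(0.77, [0.407, -0.299, 0.12])]
block1 [(0.82, [0.651, -0.459, 0.001]), (0.79, [0.525, -0.329, 0.035]), (0.73, [0.412, -0.46, -0.0]), (0.67, [0.512, -0.245, 0.038])]
block2 [(0.82, [0.651, -0.459, 0.001]), (0.79, [0.525, -0.329, 0.035]), (0.73, [0.412, -0.46, -0.0]), (0.67, [0.512, -0.245, 0.038])]
tray [(0.89, [0.539, -0.033, -0.003])]
drill [(0.73, [0.79, 0.149, 0.001])]
bitcase [(0.84, [0.771, -0.229, -0.005])]
charger [(0.66, [0.527, -0.547, 0.003])]
```

View pics/top0.png

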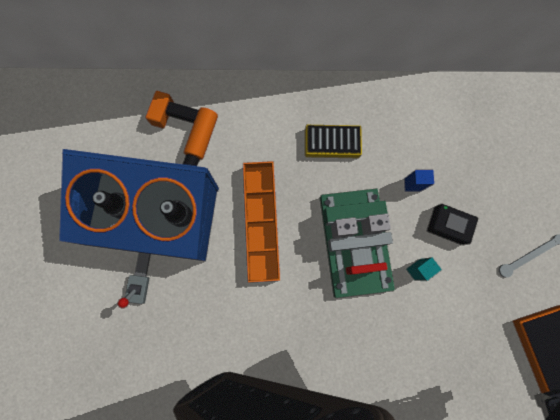

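View pics/side0.png

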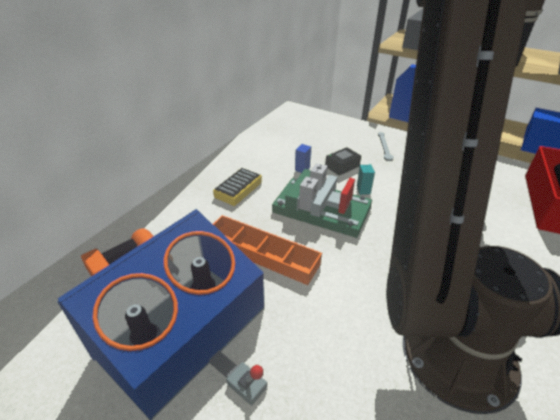

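Top picture: drying box at (140,205), with a chuck in each port at (98,200) and (165,208). The red ball is at (123,302), the tray at (262,222), and both blocks are in the vise at (347,226) and (379,223). The handle is at (367,268). The blue (420,180) and turquoise (425,269) look-alikes stay put. So all four items are present.

```bash
cat > h.py <<'E'
from station import arm
import numpy as np, cv2
from scipy.spatial.transform import Rotation as Ro
def cur():
    s=arm.get_state(); return s, np.array(s["eef_pos"]), Ro.from_euler("xyz",s["ee_rot"]).as_matrix()
def toolR(yaw,tilt=0):
    """tool pointing down, tool x = -x of a frame at yaw, tool y = its +y; tilt: tool leans back to frame -x (deg)"""
    a=np.radians(tilt); c,s=np.cos(a),np.sin(a)
    return Ro.from_euler("z",yaw).as_matrix()@np.array([[-c,0,s],[0,1,0],[-s,0,-c]])
def go(*targets):
    """targets (pos,R[,grasp]) -> print shift cm and turn deg in the present tool axes"""
    s,p,R=cur()
    for t in targets:
        q=np.array(t[0],float)
        if len(t)>2: q=q+t[1][:,2]*arm.grip_point_offset
        d=R.T@(q-p)*100; w=np.degrees(Ro.from_matrix(R.T@t[1]).as_rotvec())
        print("d",d.round(2),"w",w.round(1),"tcp",q.round(3))
def marks(q,cams=("side","top"),new=True):
    out=[]
    for c in cams:
        if new: arm.grab_frame(c)
        out+=[(c,round(d["confidence"],2),np.round(d["centre"],4)) for d in arm.mark_of(c,q)]
    return out
def plane_rect(cam,q,z):
    """min-area rect of mask's outline projected to height z"""
    arm.grab_frame(cam); m=arm.masks_of(cam,q)[0]["pixels"]; k=arm.calibration(cam); T=k["world_from_camera"]
    v,u=np.nonzero(m); r=np.c_[(u-k["cx"])/k["fx"],(v-k["cy"])/k["fy"],np.ones(len(u))]@T[:3,:3].T
    P=T[:3,3]+r*((z-T[2,3])/r[:,2])[:,None]
    return cv2.minAreaRect(P[:,:2].astype(np.float32))
BOX=np.array([.554,.275]);BY=-.13; VISE=np.array([.5235,-.281]);VY=.138
def fr(o,yaw,x,y,z): 
    c,s=np.cos(yaw),np.sin(yaw); return np.array([o[0]+c*x-s*y,o[1]+s*x+c*y,z])
E
python3 - <<'E'
from h import *
for i in range(2):
  for q in ("port1","pedestal1","switch_tip","jaw_handle"): print(q,marks(q))
print(plane_rect("top","tray",.04),plane_rect("top","vise",.03))
R=toolR(BY)
go(([.5,-.25,.3],R),([.45,.2,.3],R),(fr(BOX,BY,-.275,0,.2),R))
E
```

```text
port1 [('side', 0.68, array([0.5442, 0.192 , 0.1715])), ('top', 0.95, array([0.5662, 0.357 , 0.1697])), ('top', 0.77, array([0.5452, 0.1926, 0.1698]))]
pedestal1 [('side', 0.98, array([0.5776, 0.3452, 0.0665])), ('side', 0.91, array([0.5585, 0.1972, 0.0685])), ('top', 0.82, array([0.5517, 0.1923, 0.0663])), ('top', 0.77, array([0.5731, 0.3502, 0.0708]))]
switch_tip [('side', 0.54, array([0.3263, 0.3061, 0.0939])), ('top', 0.62, array([0.5544, 0.19  , 0.0646])), ('top', 0.6, array([ 0.5234, -0.2796,  0.0018])), ('top', 0.41, array([0.3267, 0.3051, 0.096 ]))]
jaw_handle [('side', 0.94, array([ 0.4037, -0.2966,  0.1246])), ('top', 0.96, array([ 0.4097, -0.2964,  0.1195])), ('top', 0.49, array([0.564 , 0.3573, 0.1708]))]
port1 [('side', 0.88, array([0.5619, 0.3581, 0.169 ])), ('side', 0.61, array([0.5476, 0.1939, 0.1726])), ('top', 0.81, array([0.5642, 0.357 , 0.1702])), ('top', 0.56, array([0.5458, 0.1955, 0.1687]))]
pedestal1 [('side', 0.86, array([0.5582, 0.1984, 0.0692])), ('side', 0.7, array([0.5785, 0.3467, 0.0661])), ('top', 0.96, array([0.5549, 0.1909, 0.0644])), ('top', 0.73, array([0.5746, 0.3518, 0.0683]))]
switch_tip [('side', 0.71, array([0.3284, 0.305 , 0.0938])), ('top', 0.7, array([0.3241, 0.3045, 0.0967])), ('top', 0.66, array([ 0.5537,  0.2778, -0.0027])), ('top', 0.48, array([ 0.5132, -0.2455,  0.036 ]))]
jaw_handle [('side', 0.63, array([ 0.4066, -0.2969,  0.1236])), ('top', 0.83, array([ 0.4126, -0.2966,  0.1193]))]
((0.5400925874710083, -0.028788641095161438), (0.32960861921310425, 0.09243115037679672), 2.282902479171753) ((0.4860631823539734, -0.29253697395324707), (0.28190284967422485, 0.18173068761825562), 6.787595272064209)
d [-43.06  31.85 -10.34] w [ 0.  -0.  20.5] tcp [ 0.5  -0.25  0.3 ]
d [-48.36  76.82 -10.34] w [ 0.  -0.  20.5] tcp [0.45 0.2  0.3 ]
d [-34.42  91.41  -0.34] w [ 0.  -0.  20.5] tcp [0.281 0.311 0.2  ]
```

```bash
sed -i 's/^BOX=.*/BOX=np.array([.555,.275]);BY=-.12; VISE=np.array([.5235,-.281]);VY=.13/' h.py
python3 -m crank '[{"dx":-10,"dy":8,"dz":-6,"wz":5},{"dx":-15,"dy":12,"dz":-10,"wz":10},{"dx":-43,"dy":32,"dz":-10,"wz":20},{"dx":-43,"dy":32,"dz":-10,"wz":20},{"dx":-43,"dy":32,"dz":-10,"wz":20},{"dx":-43,"dy":32,"dz":-10,"wz":20},{"dx":-43,"dy":32,"dz":-10,"wz":20},{"dx":-43,"dy":32,"dz":-10,"wz":20},{"dx":-48,"dy":77,"dz":-10,"wz":20},{"dx":-48,"dy":77,"dz":-10,"wz":20}]' 0 20
python3 - <<'E'
from h import *
R=toolR(BY)
go(([.45,.2,.3],R),(fr(BOX,BY,-.275,0.002,.2),R),(fr(BOX,BY,-.275,.002,.075),R))
E
```

```text
d [-48.36  76.82 -10.34] w [ 0.  -0.  19.9] tcp [0.45 0.2  0.3 ]
d [-34.49  91.31  -0.34] w [ 0.  -0.  19.9] tcp [0.282 0.31  0.2  ]
d [-34.49  91.31  12.16] w [ 0.  -0.  19.9] tcp [0.282 0.31  0.075]$[0]: bad value
```

```bash
python3 -m crank '[{"dx":-10,"dy":8,"dz":-6,"wx":0,"wy":0,"wz":5},{"dx":-15,"dy":12,"dz":-10,"wx":0,"wy":0,"wz":10},{"dx":-43,"dy":32,"dz":-10,"wx":0,"wy":0,"wz":20},{"dx":-43,"dy":32,"dz":-10,"wx":0,"wy":0,"wz":20},{"dx":-43,"dy":32,"dz":-10,"wx":0,"wy":0,"wz":20},{"dx":-43,"dy":32,"dz":-10,"wx":0,"wy":0,"wz":20},{"dx":-43,"dy":32,"dz":-10,"wx":0,"wy":0,"wz":20},{"dx":-43,"dy":32,"dz":-10,"wx":0,"wy":0,"wz":20},{"dx":-48,"dy":77,"dz":-10,"wx":0,"wy":0,"wz":20},{"dx":-48,"dy":77,"dz":-10,"wx":0,"wy":0,"wz":20}]' 0 20
python3 - <<'E'
from h import *
R=toolR(BY)
go(([.45,.2,.3],R),(fr(BOX,BY,-.275,0.002,.2),R),(fr(BOX,BY,-.275,.002,.075),R))
E
```

```text
t: 4.75
eef_pos: [0.4596, -0.1623, 0.2922]
ee_rot: [-3.142, -0.0, 3.02]
force: [1.1, 0.2, 0.5]
width: 0.0004
gripper_force: 0.0
d [ 5.34 35.85 -0.78] w [-0.  -0.  -0.1] tcp [0.45 0.2  0.3 ]
d [23.33 44.73  9.23] w [-0.  -0.  -0.1] tcp [0.282 0.31  0.2  ]
d [23.32 44.73 21.73] w [-0.  -0.  -0.1] tcp [0.282 0.31  0.075]
```

```bash
python3 -m crank '[{"dx":5,"dy":36,"dz":0,"wx":0,"wy":0,"wz":0},{"dx":5,"dy":36,"dz":0,"wx":0,"wy":0,"wz":0},{"dx":5,"dy":36,"dz":0,"wx":0,"wy":0,"wz":0},{"dx":5,"dy":36,"dz":0,"wx":0,"wy":0,"wz":0},{"dx":5,"dy":36,"dz":0,"wx":0,"wy":0,"wz":0},{"dx":23.3,"dy":44.8,"dz":9,"wx":0,"wy":0,"wz":0},{"dx":23.3,"dy":44.8,"dz":9,"wx":0,"wy":0,"wz":0},{"dx":23.3,"dy":44.8,"dz":9,"wx":0,"wy":0,"wz":0},{"dx":23.3,"dy":44.8,"dz":9,"wx":0,"wy":0,"wz":0},{"dx":23.3,"dy":44.8,"dz":9,"wx":0,"wy":0,"wz":0}]' 0 20
python3 - <<'E'
from h import *
R=toolR(BY)
go((fr(BOX,BY,-.275,.002,.075),R),(fr(BOX,BY,-.18,.002,.075),R))
E
```

```text
t: 6.0
eef_pos: [0.2796, 0.3101, 0.2014]
ee_rot: [-3.14, -0.001, 3.026]
force: [0.6, -0.8, 0.3]
width: 0.0005
gripper_force: 0.0
d [-0.27  0.03 12.64] w [-0.1 -0.   0.3] tcp [0.282 0.31  0.075]
d [-9.77 -0.02 12.63] w [-0.1 -0.   0.3] tcp [0.377 0.299 0.075]
```

```bash
python3 -m crank '[{"dx":0,"dy":0,"dz":6,"wx":0,"wy":0,"wz":0},{"dx":0,"dy":0,"dz":12.6,"wx":0,"wy":0,"wz":0},{"dx":0,"dy":0,"dz":12.6,"wx":0,"wy":0,"wz":0},{"dx":-2,"dy":0,"dz":12.6,"wx":0,"wy":0,"wz":0},{"dx":-4,"dy":0,"dz":12.6,"wx":0,"wy":0,"wz":0},{"dx":-6,"dy":0,"dz":12.6,"wx":0,"wy":0,"wz":0},{"dx":-7.5,"dy":0,"dz":12.6,"wx":0,"wy":0,"wz":0},{"dx":-8.5,"dy":0,"dz":12.6,"wx":0,"wy":0,"wz":0},{"dx":-9.2,"dy":0,"dz":12.6,"wx":0,"wy":0,"wz":0},{"dx":-9.2,"dy":0,"dz":12.6,"wx":0,"wy":0,"wz":0}]' 0 20
python3 - <<'E'
from h import *
f=arm.grab_frame("side"); cv2.imwrite("pics/s1.png",cv2.resize(f[300:420,160:340,::-1],None,fx=3,fy=3))
print(marks("switch_tip",("side",),False))
E
```

```text
t: 7.25
eef_pos: [0.374, 0.2975, 0.0766]
ee_rot: [-3.142, 0.0, 3.02]
force: [-0.4, -1.1, 0.1]
width: 0.0006
gripper_force: 0.0
[('side', 0.74, array([0.5797, 0.3489, 0.0666])), ('side', 0.52, array([0.33  , 0.308 , 0.0941])), ('side', 0.3, array([5.549e-01, 2.735e-01, 5.000e-04]))]
```

View pics/s1.png

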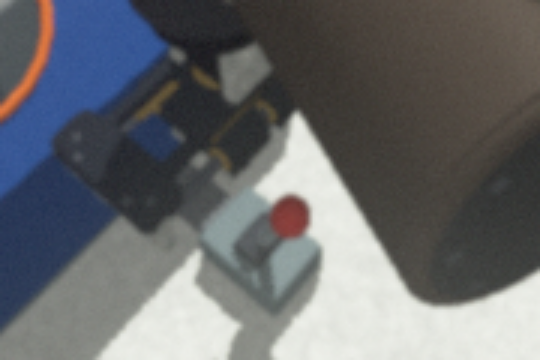

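The red ball (crop 290,215) still leans away from the box, so the fingers passed over it before they were fully down. I'll go back and separate the two motions.

```bash
python3 -m crank '[{"dx":0,"dy":0,"dz":-6,"wx":0,"wy":0,"wz":0},{"dx":0,"dy":0,"dz":-6,"wx":0,"wy":0,"wz":0},{"dx":0,"dy":0,"dz":-6,"wx":0,"wy":0,"wz":0},{"dx":9.5,"dy":0,"dz":-6,"wx":0,"wy":0,"wz":0},{"dx":9.5,"dy":0,"dz":-6,"wx":0,"wy":0,"wz":0},{"dx":9.5,"dy":0,"dz":-6,"wx":0,"wy":0,"wz":0},{"dx":9.5,"dy":0,"dz":-6,"wx":0,"wy":0,"wz":0},{"dx":9.5,"dy":0,"dz":-6,"wx":0,"wy":0,"wz":0},{"dx":9.5,"dy":0,"dz":-6,"wx":0,"wy":0,"wz":0},{"dx":9.5,"dy":0,"dz":-6,"wx":0,"wy":0,"wz":0}]' 0 20
python3 -m crank '[{"dx":0,"dy":0,"dz":2,"wx":0,"wy":0,"wz":0},{"dx":0,"dy":0,"dz":4,"wx":0,"wy":0,"wz":0},{"dx":0,"dy":0,"dz":6.5,"wx":0,"wy":0,"wz":0},{"dx":0,"dy":0,"dz":6.5,"wx":0,"wy":0,"wz":0},{"dx":0,"dy":0,"dz":6.5,"wx":0,"wy":0,"wz":0},{"dx":0,"dy":0,"dz":6.5,"wx":0,"wy":0,"wz":0},{"dx":0,"dy":0,"dz":6.5,"wx":0,"wy":0,"wz":0},{"dx":0,"dy":0,"dz":6.5,"wx":0,"wy":0,"wz":0},{"dx":0,"dy":0,"dz":6.5,"wx":0,"wy":0,"wz":0},{"dx":0,"dy":0,"dz":6.5,"wx":0,"wy":0,"wz":0}]' 0 20
python3 - <<'E'
from h import *
f=arm.grab_frame("side"); cv2.imwrite("pics/s2.png",cv2.resize(f[300:420,160:340,::-1],None,fx=3,fy=3))
E
```

```text
t: 8.6
eef_pos: [0.2798, 0.3088, 0.1363]
ee_rot: [-3.141, -0.0, 3.019]
force: [0.4, -0.3, -0.1]
width: 0.0001
gripper_force: 0.0
t: 9.85
eef_pos: [0.2795, 0.309, 0.0715]
ee_rot: [3.142, -0.0, 3.02]
force: [0.2, -0.2, 0.2]
width: 0.0001
gripper_force: 0.0
```

View pics/s2.png

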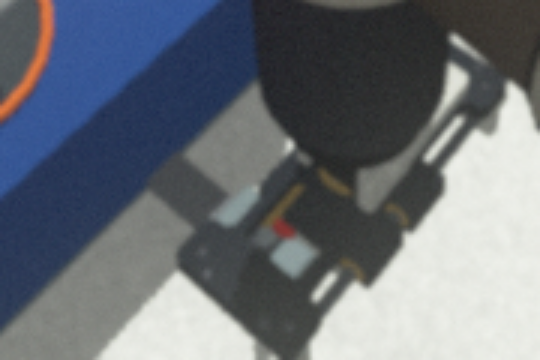

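The ball (crop 283,230) shows through the gripper, on the box side of the fingers. Pushing slowly.

```bash
python3 -m crank '[{"dx":-1,"dy":0,"dz":0,"wx":0,"wy":0,"wz":0},{"dx":-2,"dy":0,"dz":0,"wx":0,"wy":0,"wz":0},{"dx":-3,"dy":0,"dz":0,"wx":0,"wy":0,"wz":0},{"dx":-4,"dy":0,"dz":0,"wx":0,"wy":0,"wz":0},{"dx":-5,"dy":0,"dz":0,"wx":0,"wy":0,"wz":0},{"dx":-6,"dy":0,"dz":0,"wx":0,"wy":0,"wz":0},{"dx":-7,"dy":0,"dz":0,"wx":0,"wy":0,"wz":0},{"dx":-8,"dy":0,"dz":0,"wx":0,"wy":0,"wz":0},{"dx":-9,"dy":0,"dz":0,"wx":0,"wy":0,"wz":0},{"dx":-9.5,"dy":0,"dz":0,"wx":0,"wy":0,"wz":0}]' 0 20
python3 - <<'E'
from h import *
f=arm.grab_frame("side"); cv2.imwrite("pics/s3.png",cv2.resize(f[300:420,160:340,::-1],None,fx=3,fy=3))
E
```

```text
t: 11.15
eef_pos: [0.3744, 0.2972, 0.0712]
ee_rot: [-3.141, -0.0, 3.02]
force: [-1.0, 0.7, 0.2]
width: 0.0005
gripper_force: 0.3
```

View pics/s3.png

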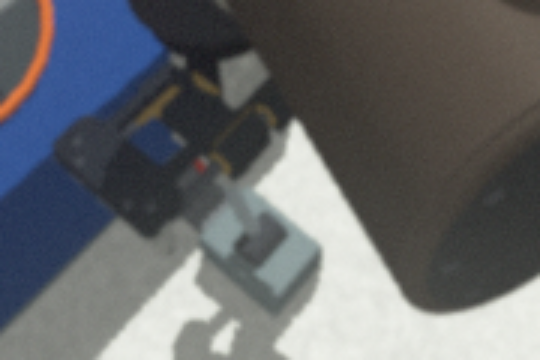

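The lever now leans over, with the ball at crop (200,165) in front of the fingers. Backing off and moving to the vise.

```bash
python3 -m crank '[{"dx":1,"dy":0,"dz":0,"wx":0,"wy":0,"wz":0},{"dx":2,"dy":0,"dz":0,"wx":0,"wy":0,"wz":0},{"dx":2,"dy":0,"dz":-6,"wx":0,"wy":0,"wz":0},{"dx":2,"dy":0,"dz":-12,"wx":0,"wy":0,"wz":0},{"dx":2,"dy":0,"dz":-18,"wx":0,"wy":0,"wz":0},{"dx":2,"dy":0,"dz":-22,"wx":0,"wy":0,"wz":0},{"dx":-6,"dy":-20,"dz":-22,"wx":0,"wy":0,"wz":0},{"dx":-6,"dy":-20,"dz":-22,"wx":0,"wy":0,"wz":0},{"dx":-6,"dy":-20,"dz":-22,"wx":0,"wy":0,"wz":0},{"dx":-6,"dy":-20,"dz":-22,"wx":0,"wy":0,"wz":0}]' 8.76 20
python3 - <<'E'
from h import *
print(marks("switch_tip")); print(marks("jaw_handle"))
R=toolR(VY-np.pi/2)
R2=toolR(VY+np.pi/2)
for r in (R,R2): go(([.45,-.2,.3],r),([.407,-.297,.2],r),([.407,-.297,.08],r)); 
print(cur()[0]["q"])
E
```

```text
t: 12.45
eef_pos: [0.4084, 0.0897, 0.2918]
ee_rot: [3.141, 0.001, 3.02]
force: [-0.3, 0.5, -0.9]
width: 0.0867
gripper_force: 0.0
[('side', 0.72, array([0.393 , 0.2975, 0.0896]))]
[('side', 0.72, array([ 0.4037, -0.2981,  0.1223])), ('side', 0.43, array([ 0.5249, -0.2824,  0.0026])), ('top', 0.61, array([ 0.4087, -0.2963,  0.1177]))]
d [ -7.58 -28.56  -0.86] w [ 0.  -0.  75.7] tcp [ 0.45 -0.2   0.3 ]
d [ -4.47 -38.71   9.14] w [ 0.  -0.  75.7] tcp [ 0.407 -0.297  0.2  ]
d [ -4.47 -38.71  21.14] w [ 0.  -0.  75.7] tcp [ 0.407 -0.297  0.08 ]
d [ -7.58 -28.56  -0.86] w [   0.     0.  -104.3] tcp [ 0.45 -0.2   0.3 ]
d [ -4.47 -38.71   9.14] w [   0.     0.  -104.3] tcp [ 0.407 -0.297  0.2  ]
d [ -4.47 -38.71  21.14] w [   0.     0.  -104.3] tcp [ 0.407 -0.297  0.08 ]
[ 6.97855936e-01 -1.34828665e-01 -3.42206480e-01 -8.10103802e-05
 -1.36335856e+00 -2.38840014e+00]
```

The switch is off, with the ball now at (0.393, 0.298). Next is the handle.

```bash
python3 -m crank '[{"dx":-2,"dy":-4,"dz":0,"wx":0,"wy":0,"wz":-10.4},{"dx":-4,"dy":-8,"dz":0,"wx":0,"wy":0,"wz":-20.8},{"dx":-6,"dy":-12,"dz":0,"wx":0,"wy":0,"wz":-31.2},{"dx":-7,"dy":-16,"dz":0,"wx":0,"wy":0,"wz":-41.6},{"dx":-7.5,"dy":-20,"dz":0,"wx":0,"wy":0,"wz":-52},{"dx":-7.5,"dy":-24,"dz":0,"wx":0,"wy":0,"wz":-62.4},{"dx":-7.5,"dy":-28,"dz":0,"wx":0,"wy":0,"wz":-72.8},{"dx":-6.5,"dy":-32,"dz":0,"wx":0,"wy":0,"wz":-83.2},{"dx":-5.5,"dy":-36,"dz":4,"wx":0,"wy":0,"wz":-93.6},{"dx":-4.5,"dy":-38.7,"dz":8,"wx":0,"wy":0,"wz":-104.3}]' 8.76 20
python3 - <<'E'
from h import *
R2=toolR(VY+np.pi/2)
go(([.407,-.297,.08],R2))
print(fr((0,0),VY,-.043,0,0)@R2,cur()[0]["q"])
E
```

```text
t: 14.1
eef_pos: [0.4071, -0.2985, 0.2105]
ee_rot: [-3.141, -0.0, -1.472]
force: [-0.0, -0.1, -1.0]
width: 0.0878
gripper_force: 0.0
d [-1.600e-01  1.000e-02  1.305e+01] w [-0.  -0.  -1.8] tcp [ 0.407 -0.297  0.08 ]
[6.57888044e-18 4.30000000e-02 0.00000000e+00] [-2.42943826e-01  6.59095463e-02 -3.34033668e-01 -1.42805514e-06
 -1.16996162e+00  3.41753466e-01]
```

```bash
python3 -m crank '[{"dx":-0.2,"dy":0,"dz":4,"wx":0,"wy":0,"wz":-1.8},{"dx":-0.2,"dy":0,"dz":8,"wx":0,"wy":0,"wz":-1.8},{"dx":-0.2,"dy":0,"dz":11,"wx":0,"wy":0,"wz":-1.8},{"dx":-0.2,"dy":0,"dz":13,"wx":0,"wy":0,"wz":-1.8},{"dx":-0.2,"dy":0,"dz":13,"wx":0,"wy":0,"wz":-1.8},{"dx":-0.2,"dy":0,"dz":13,"wx":0,"wy":0,"wz":-1.8},{"dx":-0.2,"dy":0,"dz":13,"wx":0,"wy":0,"wz":-1.8},{"dx":-0.2,"dy":0,"dz":13,"wx":0,"wy":0,"wz":-1.8},{"dx":-0.2,"dy":0,"dz":13,"wx":0,"wy":0,"wz":-1.8},{"dx":-0.2,"dy":0,"dz":13,"wx":0,"wy":0,"wz":-1.8}]' 8.76 20
python3 -m crank '[{"dx":0,"dy":0,"dz":0,"wx":0,"wy":0,"wz":0},{"dx":0,"dy":0,"dz":0,"wx":0,"wy":0,"wz":0},{"dx":0,"dy":0,"dz":0,"wx":0,"wy":0,"wz":0},{"dx":0,"dy":0,"dz":0,"wx":0,"wy":0,"wz":0},{"dx":0,"dy":0,"dz":0,"wx":0,"wy":0,"wz":0},{"dx":0,"dy":0,"dz":0,"wx":0,"wy":0,"wz":0},{"dx":0,"dy":0,"dz":0,"wx":0,"wy":0,"wz":0},{"dx":0,"dy":0,"dz":0,"wx":0,"wy":0,"wz":0},{"dx":0,"dy":0,"dz":0,"wx":0,"wy":0,"wz":0},{"dx":0,"dy":0,"dz":0,"wx":0,"wy":0,"wz":0}]' 1 20
```

```text
t: 15.35
eef_pos: [0.4068, -0.2959, 0.0816]
ee_rot: [-3.141, -0.0, -1.447]
force: [0.1, -0.2, -0.1]
width: 0.0877
gripper_force: 0.0
t: 16.6
eef_pos: [0.408, -0.2958, 0.0816]
ee_rot: [-3.14, -0.0, -1.447]
force: [4.4, 0.7, -3.5]
width: 0.0197
gripper_force: 20.0
```

Gripped (19.7 mm wide). Pulling open slowly.

```bash
python3 -m crank '[{"dx":0,"dy":0.4,"dz":0,"wx":0,"wy":0,"wz":0},{"dx":0,"dy":0.9,"dz":0,"wx":0,"wy":0,"wz":0},{"dx":0,"dy":1.4,"dz":0,"wx":0,"wy":0,"wz":0},{"dx":0,"dy":1.9,"dz":0,"wx":0,"wy":0,"wz":0},{"dx":0,"dy":2.4,"dz":0,"wx":0,"wy":0,"wz":0},{"dx":0,"dy":2.9,"dz":0,"wx":0,"wy":0,"wz":0},{"dx":0,"dy":3.4,"dz":0,"wx":0,"wy":0,"wz":0},{"dx":0,"dy":3.9,"dz":0,"wx":0,"wy":0,"wz":0},{"dx":0,"dy":4.3,"dz":0,"wx":0,"wy":0,"wz":0},{"dx":0,"dy":4.3,"dz":0,"wx":0,"wy":0,"wz":0}]' 1 20
python3 -m crank '[{"dx":0,"dy":0,"dz":0,"wx":0,"wy":0,"wz":0},{"dx":0,"dy":0,"dz":0,"wx":0,"wy":0,"wz":0},{"dx":0,"dy":0,"dz":0,"wx":0,"wy":0,"wz":0},{"dx":0,"dy":0,"dz":0,"wx":0,"wy":0,"wz":0},{"dx":0,"dy":0,"dz":-4,"wx":0,"wy":0,"wz":0},{"dx":0,"dy":0,"dz":-8,"wx":0,"wy":0,"wz":0},{"dx":0,"dy":0,"dz":-14,"wx":0,"wy":0,"wz":0},{"dx":0,"dy":0,"dz":-20,"wx":0,"wy":0,"wz":0},{"dx":-7,"dy":-3,"dz":-22,"wx":0,"wy":0,"wz":10},{"dx":-14,"dy":-6,"dz":-22,"wx":0,"wy":0,"wz":20}]' 6.2 20
python3 - <<'E'
from h import *
f=arm.grab_frame("top"); cv2.imwrite("pics/t4.png",f[:,:,::-1])
for q in ("jaw_handle","block1","chuck1","port1"): print(q,marks(q,("top",),False))
R=toolR(BY); 
go(([.5,0,.32],toolR(0)))
E
```

```text
t: 17.85
eef_pos: [0.3646, -0.301, 0.0816]
ee_rot: [-3.141, -0.0, -1.447]
force: [4.2, 2.6, -1.9]
width: 0.0199
gripper_force: 20.0
t: 19.1
eef_pos: [0.3942, -0.2016, 0.2999]
ee_rot: [-3.139, 0.0, -1.757]
force: [1.8, -0.1, -0.4]
width: 0.0617
gripper_force: 0.0
jaw_handle []
block1 [('top', 0.77, array([ 0.6518, -0.4605,  0.0035])), ('top', 0.72, array([ 0.7693, -0.2313, -0.001 ])), ('top', 0.41, array([ 0.5225, -0.3259,  0.0313]))]
chuck1 [('top', 0.83, array([0.549 , 0.1931, 0.0678])), ('top', 0.69, array([0.5771, 0.3529, 0.0643]))]
port1 [('top', 0.77, array([0.5462, 0.1957, 0.168 ])), ('top', 0.6, array([0.5658, 0.3575, 0.1705])), ('top', 0.6, array([0.556 , 0.1911, 0.0643]))]
d [-21.76  -6.92  -2.16] w [-0.  -0.  79.9] tcp [0.5  0.   0.32]
```

View pics/t4.png

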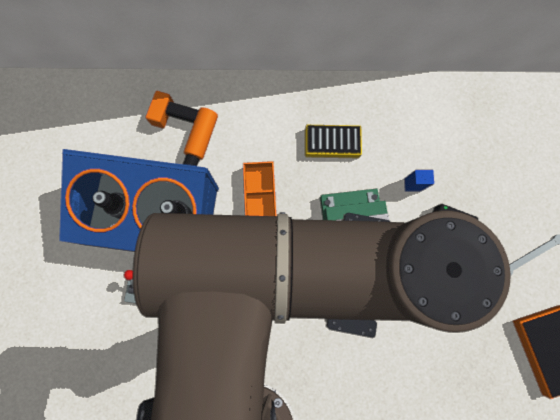

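The arm covers the vise in this view. The drying box (ports at 98,200 and 165,208) and the ball (128,274, leaning over) are as expected. On to chuck1.

```bash
cat >> h.py <<'E'
def chuck(p):
    R=toolR(BY,20); g=np.array([p[0],p[1],.134]); n=-R[:,2]
    return R,g,n
P1=(.554,.193);P2=(.576,.352)
E
python3 - <<'E'
from h import *
R,g,n=chuck(P1); go((g+n*.16,R,1))
E
python3 -m crank '[{"dx":-3,"dy":-1,"dz":-3,"wx":0,"wy":0,"wz":10.5},{"dx":-6,"dy":-2,"dz":-3,"wx":0,"wy":0,"wz":21},{"dx":-9,"dy":-3,"dz":-3,"wx":0,"wy":0,"wz":31.5},{"dx":-12,"dy":-4,"dz":-3,"wx":0,"wy":0,"wz":42},{"dx":-15,"dy":-5,"dz":-3,"wx":0,"wy":0,"wz":52.5},{"dx":-18,"dy":-6,"dz":-3,"wx":0,"wy":0,"wz":63},{"dx":-21,"dy":-7,"dz":-3,"wx":0,"wy":0,"wz":73.5},{"dx":-24,"dy":-7,"dz":-3,"wx":0,"wy":0,"wz":80},{"dx":-28,"dy":-7,"dz":-3,"wx":0,"wy":0,"wz":80},{"dx":-32,"dy":-7,"dz":-3,"wx":0,"wy":0,"wz":80}]' 6.2 20
python3 - <<'E'
from h import *
R,g,n=chuck(P1); go((g+n*.16,R,1)); print(cur()[0]["q"])
E
```

```text
d [-41.44  -4.02   3.17] w [ 15.1 -16.   85.8] tcp [0.506 0.199 0.267]
t: 20.6
eef_pos: [0.5203, 0.0998, 0.3279]
ee_rot: [-3.141, -0.001, 3.136]
force: [0.4, -0.6, 1.1]
width: 0.0619
gripper_force: 0.0
d [1.48 9.9  6.12] w [  1.1 -20.    6.5] tcp [0.506 0.199 0.267]
[ 5.60105832e-01  5.81459369e-02 -7.91195897e-02  2.05077426e-04
 -1.43457965e+00 -2.13683004e+00]
```

```bash
python3 -m crank '[{"dx":1.5,"dy":3,"dz":0,"wx":0,"wy":-6,"wz":2},{"dx":1.5,"dy":6,"dz":1,"wx":0.5,"wy":-12,"wz":4},{"dx":1.5,"dy":9.9,"dz":3,"wx":1,"wy":-20,"wz":6.5},{"dx":1.5,"dy":9.9,"dz":6,"wx":1,"wy":-20,"wz":6.5},{"dx":1.5,"dy":9.9,"dz":6,"wx":1,"wy":-20,"wz":6.5},{"dx":1.5,"dy":9.9,"dz":6,"wx":1,"wy":-20,"wz":6.5},{"dx":1.5,"dy":9.9,"dz":6,"wx":1,"wy":-20,"wz":6.5},{"dx":1.5,"dy":9.9,"dz":6,"wx":1,"wy":-20,"wz":6.5},{"dx":1.5,"dy":9.9,"dz":6,"wx":1,"wy":-20,"wz":6.5},{"dx":1.5,"dy":9.9,"dz":6,"wx":1,"wy":-20,"wz":6.5}]' 6.2 20
python3 - <<'E'
from h import *
R,g,n=chuck(P1); go((g+n*.16,R,1),(g,R,1))
E
```

```text
t: 21.85
eef_pos: [0.5053, 0.1992, 0.2686]
ee_rot: [3.139, 0.349, 3.021]
force: [0.1, -0.0, 0.6]
width: 0.0621
gripper_force: 0.0
d [-0.01 -0.03  0.2 ] w [ 0.2  0.  -0. ] tcp [0.506 0.199 0.267]
d [-0.   -0.07 16.2 ] w [ 0.2  0.  -0. ] tcp [0.56  0.192 0.116]
```

```bash
python3 -m crank '[{"dx":0,"dy":0,"dz":3,"wx":0,"wy":0,"wz":0},{"dx":0,"dy":0,"dz":6,"wx":0,"wy":0,"wz":0},{"dx":0,"dy":0,"dz":8.5,"wx":0,"wy":0,"wz":0},{"dx":0,"dy":0,"dz":11,"wx":0,"wy":0,"wz":0},{"dx":0,"dy":0,"dz":13,"wx":0,"wy":0,"wz":0},{"dx":0,"dy":0,"dz":14.5,"wx":0,"wy":0,"wz":0},{"dx":0,"dy":0,"dz":15.5,"wx":0,"wy":0,"wz":0},{"dx":0,"dy":0,"dz":16.1,"wx":0,"wy":0,"wz":0},{"dx":0,"dy":0,"dz":16.1,"wx":0,"wy":0,"wz":0},{"dx":0,"dy":0,"dz":16.1,"wx":0,"wy":0,"wz":0}]' 6.2 20
python3 -m crank '[{"dx":0,"dy":0,"dz":0,"wx":0,"wy":0,"wz":0},{"dx":0,"dy":0,"dz":0,"wx":0,"wy":0,"wz":0},{"dx":0,"dy":0,"dz":0,"wx":0,"wy":0,"wz":0},{"dx":0,"dy":0,"dz":0,"wx":0,"wy":0,"wz":0},{"dx":0,"dy":0,"dz":0,"wx":0,"wy":0,"wz":0},{"dx":0,"dy":0,"dz":0,"wx":0,"wy":0,"wz":0},{"dx":0,"dy":0,"dz":0,"wx":0,"wy":0,"wz":0},{"dx":0,"dy":0,"dz":0,"wx":0,"wy":0,"wz":0},{"dx":0,"dy":0,"dz":0,"wx":0,"wy":0,"wz":0},{"dx":0,"dy":0,"dz":0,"wx":0,"wy":0,"wz":0}]' 3 40
```

```text
t: 23.1
eef_pos: [0.5602, 0.1933, 0.1177]
ee_rot: [3.138, 0.35, 3.021]
force: [0.7, -0.0, 0.7]
width: 0.0618
gripper_force: 0.0
t: 24.35
eef_pos: [0.5601, 0.193, 0.1173]
ee_rot: [3.139, 0.349, 3.021]
force: [-0.8, -3.3, 4.8]
width: 0.0376
gripper_force: 40.0
```

Run:
```python
from h import *
f=arm.grab_frame("side"); cv2.imwrite("pics/s5.png",cv2.resize(f[200:400,60:300,::-1],None,fx=3,fy=3))
print(marks("chuck1",("side",),False),marks("pedestal1",("side",),False))
```

```text
[('side', 0.77, array([0.5779, 0.3526, 0.0693])), ('side', 0.5, array([0.5537, 0.1897, 0.0614]))] [('side', 0.7, array([0.5784, 0.3475, 0.0686])), ('side', 0.68, array([0.5555, 0.1959, 0.07  ]))]
```

View pics/s5.png

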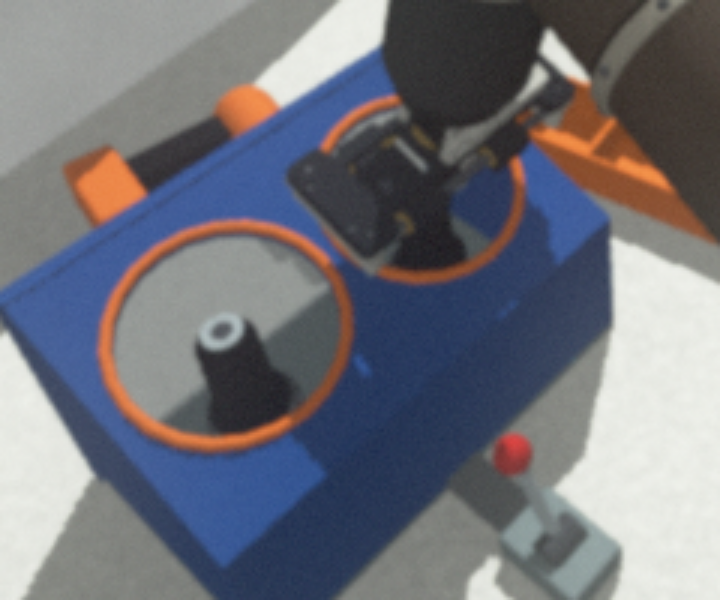

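The gripper encloses chuck1 in the right port and chuck2 stands in the left one; the lever ball is at (512,453), tipped towards the box. Lifting slowly along the normal.

```bash
python3 -m crank '[{"dx":0,"dy":0,"dz":-0.5,"wx":0,"wy":0,"wz":0},{"dx":0,"dy":0,"dz":-1.5,"wx":0,"wy":0,"wz":0},{"dx":0,"dy":0,"dz":-3,"wx":0,"wy":0,"wz":0},{"dx":0,"dy":0,"dz":-4.5,"wx":0,"wy":0,"wz":0},{"dx":0,"dy":0,"dz":-6.5,"wx":0,"wy":0,"wz":0},{"dx":0,"dy":0,"dz":-8.5,"wx":0,"wy":0,"wz":0},{"dx":0,"dy":0,"dz":-11,"wx":0,"wy":0,"wz":0},{"dx":0,"dy":0,"dz":-13.5,"wx":0,"wy":0,"wz":0},{"dx":0,"dy":0,"dz":-16,"wx":0,"wy":0,"wz":0},{"dx":0,"dy":0,"dz":-17,"wx":0,"wy":0,"wz":0}]' 3 40
python3 - <<'E'
from h import *
print(marks("chuck1",("side","top"))); print(marks("tray",("top","side"),False)); print(plane_rect("top","tray",.04))
f=arm.grab_frame("side"); cv2.imwrite("pics/s6.png",cv2.resize(f[100:400,60:360,::-1],None,fx=2,fy=2))
E
```

```text
t: 25.75
eef_pos: [0.5017, 0.2004, 0.2783]
ee_rot: [3.136, 0.35, 3.022]
force: [0.2, 1.1, -4.4]
width: 0.0374
gripper_force: 40.0
[('side', 0.97, array([0.4974, 0.1928, 0.2258])), ('side', 0.87, array([0.5751, 0.3526, 0.0689])), ('top', 0.58, array([0.5772, 0.3529, 0.0652])), ('top', 0.55, array([0.4964, 0.1991, 0.2297]))]
[('top', 0.58, array([ 5.395e-01, -3.180e-02,  5.000e-04])), ('top', 0.48, array([ 0.521 , -0.278 ,  0.0007])), ('side', 0.57, array([ 0.5398, -0.0304,  0.0007]))]
((0.5410462021827698, -0.0273127444088459), (0.32693129777908325, 0.0878407210111618), 2.6991183757781982)
```

View pics/s6.png

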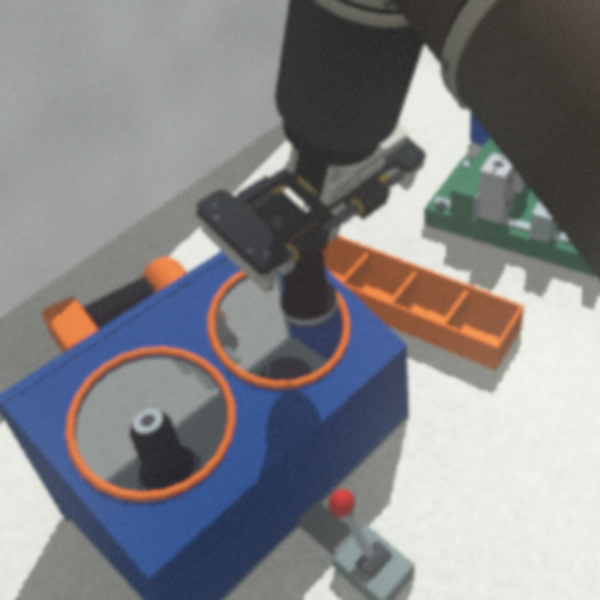

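Chuck1 hangs upright at (310,280) in the crop, clear of the port. The tray hasn't moved.

```bash
cat >> h.py <<'E'
def slot(T,yaw,x): return fr(T,yaw,x,0,0)[:2]
TR=np.array([.5397,-.031]);TY=.042
E
python3 - <<'E'
from h import *
R=toolR(TY,20); s=slot(TR,TY,.12); print(s)
go(([.50,.1,.32],R,1),([*s,.30],R,1),([*s,.13],R,1),([*s,.071],R,1))
E
```

```text
[ 0.65959418 -0.02596148]
d [-2.41 -9.77 -1.93] w [-3.1 -0.  -8.7] tcp [0.506 0.1   0.302]
d [-18.04 -20.38   5.86] w [-3.1 -0.  -8.7] tcp [ 0.666 -0.026  0.282]
d [-12.23 -20.4   21.84] w [-3.1 -0.  -8.7] tcp [ 0.666 -0.026  0.112]
d [-10.22 -20.41  27.38] w [-3.1 -0.  -8.7] tcp [ 0.666 -0.026  0.053]
```

```bash
python3 -m crank '[{"dx":-0.5,"dy":-2,"dz":-2,"wx":0,"wy":0,"wz":-1},{"dx":-1.5,"dy":-6,"dz":-2,"wx":-1,"wy":0,"wz":-3},{"dx":-2.4,"dy":-9.8,"dz":-2,"wx":-1.5,"wy":0,"wz":-4.5},{"dx":-6,"dy":-12,"dz":0,"wx":-2,"wy":0,"wz":-6},{"dx":-10,"dy":-15,"dz":2,"wx":-2.5,"wy":0,"wz":-7},{"dx":-14,"dy":-18,"dz":4,"wx":-3,"wy":0,"wz":-8.7},{"dx":-18,"dy":-20.4,"dz":5.9,"wx":-3.1,"wy":0,"wz":-8.7},{"dx":-16,"dy":-20.4,"dz":11,"wx":-3.1,"wy":0,"wz":-8.7},{"dx":-14,"dy":-20.4,"dz":17,"wx":-3.1,"wy":0,"wz":-8.7},{"dx":-12.2,"dy":-20.4,"dz":21.8,"wx":-3.1,"wy":0,"wz":-8.7}]' 3 40
python3 - <<'E'
from h import *
print(marks("chuck1",("side","top"))); print(marks("tray",("side","top"),False))
R=toolR(TY,20); s=slot(TR,TY,.12)
go(([*s,.13],R,1),([*s,.071],R,1))
E
```

```text
t: 27.45
eef_pos: [0.6649, -0.0259, 0.1102]
ee_rot: [3.141, 0.347, -3.101]
force: [0.1, -0.7, -4.5]
width: 0.0374
gripper_force: 40.0
[('side', 0.91, array([0.5751, 0.3547, 0.0672])), ('side', 0.73, array([ 0.6581, -0.0309,  0.0596])), ('side', 0.64, array([ 0.5384, -0.0332, -0.0019])), ('top', 0.77, array([0.5784, 0.3534, 0.0653])), ('top', 0.37, array([0.5725, 0.3553, 0.0682]))]
[('side', 0.68, array([ 0.5412, -0.0337,  0.0009])), ('top', 0.76, array([ 0.539 , -0.0324, -0.0018])), ('top', 0.53, array([ 0.5231, -0.2773,  0.0035]))]
d [ 0.35 -0.11  0.31] w [0.1 0.3 0. ] tcp [ 0.666 -0.026  0.112]
d [ 2.39 -0.11  5.85] w [0.1 0.3 0. ] tcp [ 0.666 -0.026  0.053]
```

```bash
python3 -m crank '[{"dx":0.4,"dy":-0.2,"dz":1,"wx":0,"wy":0,"wz":0},{"dx":0.8,"dy":-0.4,"dz":2,"wx":0,"wy":0,"wz":0},{"dx":1.2,"dy":-0.4,"dz":3,"wx":0,"wy":0,"wz":0},{"dx":1.6,"dy":-0.4,"dz":4,"wx":0,"wy":0,"wz":0},{"dx":1.9,"dy":-0.4,"dz":4.7,"wx":0,"wy":0,"wz":0},{"dx":2.1,"dy":-0.4,"dz":5.1,"wx":0,"wy":0,"wz":0},{"dx":2.2,"dy":-0.4,"dz":5.3,"wx":0,"wy":0,"wz":0},{"dx":2.25,"dy":-0.4,"dz":5.5,"wx":0,"wy":0,"wz":0},{"dx":2.25,"dy":-0.4,"dz":5.5,"wx":0,"wy":0,"wz":0},{"dx":2.25,"dy":-0.4,"dz":5.5,"wx":0,"wy":0,"wz":0}]' 3 40
```

```text
t: 29.0
eef_pos: [0.6641, -0.029, 0.0545]
ee_rot: [3.14, 0.351, -3.1]
force: [0.3, -0.5, -0.5]
width: 0.0373
gripper_force: 40.0
```

```bash
python3 -m crank '[{"dx":0.02,"dy":0,"dz":0.05,"wx":0,"wy":0,"wz":0},{"dx":0.04,"dy":0,"dz":0.1,"wx":0,"wy":0,"wz":0},{"dx":0.04,"dy":0,"dz":0.1,"wx":0,"wy":0,"wz":0},{"dx":0.04,"dy":0,"dz":0.1,"wx":0,"wy":0,"wz":0},{"dx":0.04,"dy":0,"dz":0.1,"wx":0,"wy":0,"wz":0},{"dx":0.04,"dy":0,"dz":0.1,"wx":0,"wy":0,"wz":0},{"dx":0.04,"dy":0,"dz":0.1,"wx":0,"wy":0,"wz":0},{"dx":0.04,"dy":0,"dz":0.1,"wx":0,"wy":0,"wz":0},{"dx":0.04,"dy":0,"dz":0.1,"wx":0,"wy":0,"wz":0},{"dx":0.04,"dy":0,"dz":0.1,"wx":0,"wy":0,"wz":0}]' 3 40
```

```text
t: 30.25
eef_pos: [0.6649, -0.0289, 0.0545]
ee_rot: [3.14, 0.352, -3.1]
force: [-3.3, -2.0, 7.7]
width: 0.0379
gripper_force: 40.0
```

Set down (contact force is present). Releasing and backing off along the tool axis.

```bash
python3 -m crank '[{"dx":0,"dy":0,"dz":0,"wx":0,"wy":0,"wz":0},{"dx":0,"dy":0,"dz":0,"wx":0,"wy":0,"wz":0},{"dx":0,"dy":0,"dz":0,"wx":0,"wy":0,"wz":0},{"dx":0,"dy":0,"dz":0,"wx":0,"wy":0,"wz":0},{"dx":0,"dy":0,"dz":-2,"wx":0,"wy":0,"wz":0},{"dx":0,"dy":0,"dz":-5,"wx":0,"wy":0,"wz":0},{"dx":0,"dy":0,"dz":-10,"wx":0,"wy":0,"wz":0},{"dx":0,"dy":0,"dz":-16,"wx":0,"wy":0,"wz":0},{"dx":0,"dy":0,"dz":-22,"wx":0,"wy":0,"wz":0},{"dx":0,"dy":6,"dz":-27,"wx":0,"wy":0,"wz":0}]' 6.2 40
python3 - <<'E'
from h import *
print(marks("chuck1",("side","top"))); print(marks("tray",("top",),False))
R,g,n=chuck(P2); go(([.5,.3,.32],R,1),(g+n*.16,R,1),(g,R,1))
E
```

```text
t: 31.5
eef_pos: [0.5726, 0.0135, 0.3007]
ee_rot: [3.139, 0.353, -3.104]
force: [1.8, 1.4, -0.8]
width: 0.0619
gripper_force: 0.0
[('side', 0.93, array([ 0.659 , -0.0339,  0.003 ])), ('side', 0.9, array([0.5741, 0.355 , 0.0678])), ('top', 0.6, array([0.5753, 0.3508, 0.0645])), ('top', 0.5, array([ 0.654 , -0.0331,  0.0073]))]
[('top', 0.6, array([ 0.5409, -0.0333, -0.0012]))]
d [ 4.86 28.67 -2.32] w [ 3.3 -0.   8.7] tcp [0.506 0.299 0.302]
d [ 3.81 34.42  1.87] w [ 3.3 -0.   8.7] tcp [0.528 0.358 0.267]
d [ 3.88 33.5  17.84] w [ 3.3 -0.   8.7] tcp [0.582 0.351 0.116]
```

```bash
python3 -m crank '[{"dx":1.5,"dy":6,"dz":-2,"wx":1,"wy":0,"wz":2},{"dx":3,"dy":12,"dz":-2.3,"wx":2,"wy":0,"wz":4},{"dx":4,"dy":18,"dz":-2.3,"wx":3.3,"wy":0,"wz":6},{"dx":4.5,"dy":24,"dz":-2.3,"wx":3.3,"wy":0,"wz":8.7},{"dx":4.5,"dy":29,"dz":-1,"wx":3.3,"wy":0,"wz":8.7},{"dx":3.8,"dy":34.4,"dz":1,"wx":3.3,"wy":0,"wz":8.7},{"dx":3.8,"dy":34.4,"dz":1.8,"wx":3.3,"wy":0,"wz":8.7},{"dx":3.8,"dy":34.4,"dz":1.8,"wx":3.3,"wy":0,"wz":8.7},{"dx":3.8,"dy":34.4,"dz":1.8,"wx":3.3,"wy":0,"wz":8.7},{"dx":3.8,"dy":34.4,"dz":1.8,"wx":3.3,"wy":0,"wz":8.7}]' 6.2 40
python3 - <<'E'
from h import *
R,g,n=chuck(P2); go((g+n*.16,R,1),(g,R,1))
E
```

```text
t: 33.0
eef_pos: [0.529, 0.3565, 0.2686]
ee_rot: [3.141, 0.35, 3.02]
force: [0.1, 0.6, 0.1]
width: 0.0618
gripper_force: 0.0
d [0.17 0.12 0.14] w [-0.   0.1 -0.1] tcp [0.528 0.358 0.267]
d [ 0.18  0.12 16.14] w [-0.   0.1 -0.1] tcp [0.582 0.351 0.116]
```

```bash
python3 -m crank '[{"dx":0.2,"dy":0.1,"dz":3,"wx":0,"wy":0,"wz":0},{"dx":0.2,"dy":0.1,"dz":6,"wx":0,"wy":0,"wz":0},{"dx":0.2,"dy":0.1,"dz":8.5,"wx":0,"wy":0,"wz":0},{"dx":0.2,"dy":0.1,"dz":11,"wx":0,"wy":0,"wz":0},{"dx":0.2,"dy":0.1,"dz":13,"wx":0,"wy":0,"wz":0},{"dx":0.2,"dy":0.1,"dz":14.5,"wx":0,"wy":0,"wz":0},{"dx":0.2,"dy":0.1,"dz":15.5,"wx":0,"wy":0,"wz":0},{"dx":0.2,"dy":0.1,"dz":16.1,"wx":0,"wy":0,"wz":0},{"dx":0.2,"dy":0.1,"dz":16.1,"wx":0,"wy":0,"wz":0},{"dx":0.2,"dy":0.1,"dz":16.1,"wx":0,"wy":0,"wz":0}]' 6.2 40
python3 -m crank '[{"dx":0,"dy":0,"dz":0,"wx":0,"wy":0,"wz":0},{"dx":0,"dy":0,"dz":0,"wx":0,"wy":0,"wz":0},{"dx":0,"dy":0,"dz":0,"wx":0,"wy":0,"wz":0},{"dx":0,"dy":0,"dz":0,"wx":0,"wy":0,"wz":0},{"dx":0,"dy":0,"dz":0,"wx":0,"wy":0,"wz":0},{"dx":0,"dy":0,"dz":0,"wx":0,"wy":0,"wz":0},{"dx":0,"dy":0,"dz":0,"wx":0,"wy":0,"wz":0},{"dx":0,"dy":0,"dz":0,"wx":0,"wy":0,"wz":0},{"dx":0,"dy":0,"dz":0,"wx":0,"wy":0,"wz":0},{"dx":0,"dy":0,"dz":0,"wx":0,"wy":0,"wz":0}]' 3 40
python3 -m crank '[{"dx":0,"dy":0,"dz":-0.5,"wx":0,"wy":0,"wz":0},{"dx":0,"dy":0,"dz":-1.5,"wx":0,"wy":0,"wz":0},{"dx":0,"dy":0,"dz":-3,"wx":0,"wy":0,"wz":0},{"dx":0,"dy":0,"dz":-4.5,"wx":0,"wy":0,"wz":0},{"dx":0,"dy":0,"dz":-6.5,"wx":0,"wy":0,"wz":0},{"dx":0,"dy":0,"dz":-8.5,"wx":0,"wy":0,"wz":0},{"dx":0,"dy":0,"dz":-11,"wx":0,"wy":0,"wz":0},{"dx":0,"dy":0,"dz":-13.5,"wx":0,"wy":0,"wz":0},{"dx":0,"dy":0,"dz":-16,"wx":0,"wy":0,"wz":0},{"dx":0,"dy":0,"dz":-17,"wx":0,"wy":0,"wz":0}]' 3 40
python3 - <<'E'
from h import *
print(marks("chuck2",("side","top"))); print(marks("tray",("top","side"),False)); print(plane_rect("top","tray",.04))
f=arm.grab_frame("side"); cv2.imwrite("pics/s7.png",f[:,:,::-1])
R=toolR(TY,20); s=slot(TR-[0,.002],TY,.04); print(s)
go(([.49,.2,.325],R,1),([*s,.30],R,1),([*s,.13],R,1),([*s,.071],R,1))
E
```

```text
t: 34.25
eef_pos: [0.5857, 0.3507, 0.1203]
ee_rot: [-3.141, 0.335, 3.029]
force: [-0.3, -0.0, 0.7]
width: 0.0622
gripper_force: 0.0
t: 35.5
eef_pos: [0.586, 0.3509, 0.1203]
ee_rot: [-3.142, 0.335, 3.029]
force: [0.6, 4.4, 5.4]
width: 0.0374
gripper_force: 40.1
t: 36.75
eef_pos: [0.5299, 0.3575, 0.2828]
ee_rot: [3.14, 0.335, 3.028]
force: [0.7, -0.1, -2.8]
width: 0.037
gripper_force: 40.0
[('side', 0.83, array([0.5183, 0.3619, 0.2316])), ('top', 0.7, array([ 0.6553, -0.0306,  0.0068])), ('top', 0.49, array([0.521 , 0.3595, 0.2274]))]
[('top', 0.97, array([ 5.409e-01, -3.180e-02, -2.000e-04]))]Traceback (most recent call last):
  File "<stdin>", line 2, in <module>
  File "h.py", line 26, in plane_rect
    arm.grab_frame(cam); m=arm.masks_of(cam,q)[0]["pixels"]; k=arm.calibration(cam); T=k["world_from_camera"]
                           ~~~~~~~~~~~~~~~~~~~^^^
IndexError: list index out of range
```

Run:
```python
from h import *
R=toolR(TY,19.2); s=slot(TR+[.001,-.001],TY,.04)+[.003,0]; print(s)
go(([.49,.2,.325],R,1),([*s,.30],R,1),([*s,.13],R,1))
```

```text
[ 0.58366473 -0.03032049]
d [  0.62 -15.91  -3.13] w [-3.1 -0.1 -8.4] tcp [0.496 0.2   0.307]
d [ -9.81 -37.72   3.18] w [-3.1 -0.1 -8.4] tcp [ 0.59  -0.03   0.282]
d [ -4.24 -37.68  19.25] w [-3.1 -0.1 -8.4] tcp [ 0.59  -0.03   0.112]
```

```bash
python3 -m crank '[{"dx":0.2,"dy":-2,"dz":-2,"wx":0,"wy":0,"wz":0},{"dx":0.4,"dy":-6,"dz":-3,"wx":-0.5,"wy":0,"wz":-1.5},{"dx":0.6,"dy":-11,"dz":-3.1,"wx":-1,"wy":0,"wz":-3},{"dx":0.6,"dy":-16,"dz":-3.1,"wx":-1.5,"wy":0,"wz":-4},{"dx":-1.5,"dy":-20.5,"dz":-2,"wx":-2,"wy":0,"wz":-5},{"dx":-3.5,"dy":-25,"dz":-0.5,"wx":-2.2,"wy":0,"wz":-6},{"dx":-5.5,"dy":-29,"dz":0.5,"wx":-2.5,"wy":0,"wz":-7},{"dx":-7.5,"dy":-33,"dz":2,"wx":-3,"wy":0,"wz":-8},{"dx":-9,"dy":-36,"dz":3,"wx":-3.1,"wy":0,"wz":-8.4},{"dx":-9.8,"dy":-37.7,"dz":3.2,"wx":-3.1,"wy":0,"wz":-8.4}]' 3 40
python3 -m crank '[{"dx":1,"dy":0,"dz":3,"wx":0,"wy":0,"wz":0},{"dx":2,"dy":0,"dz":6,"wx":0,"wy":0,"wz":0},{"dx":3.2,"dy":0,"dz":9,"wx":0,"wy":0,"wz":0},{"dx":4.3,"dy":0,"dz":12,"wx":0,"wy":0,"wz":0},{"dx":5.4,"dy":0,"dz":15.5,"wx":0,"wy":0,"wz":0},{"dx":5.6,"dy":0,"dz":16,"wx":0,"wy":0,"wz":0},{"dx":5.6,"dy":0,"dz":16,"wx":0,"wy":0,"wz":0},{"dx":5.6,"dy":0,"dz":16,"wx":0,"wy":0,"wz":0},{"dx":5.6,"dy":0,"dz":16,"wx":0,"wy":0,"wz":0},{"dx":5.6,"dy":0,"dz":16,"wx":0,"wy":0,"wz":0}]' 3 40
python3 - <<'E'
from h import *
print(marks("chuck2",("side","top"))); print(marks("tray",("top","side"),False))
R=toolR(TY,19.2); s=slot(TR+[.001,-.001],TY,.04)+[.003,0]; print(s)
go(([*s,.13],R,1),([*s,.071],R,1))
f=arm.grab_frame("side"); cv2.imwrite("pics/s7.png",f[:,:,::-1])
E
```

```text
t: 38.4
eef_pos: [0.59, -0.0316, 0.2813]
ee_rot: [3.14, 0.332, -3.101]
force: [0.3, -0.6, -2.6]
width: 0.0368
gripper_force: 40.0
t: 39.65
eef_pos: [0.59, -0.0289, 0.114]
ee_rot: [3.139, 0.336, -3.099]
force: [-0.6, 0.3, -3.3]
width: 0.0369
gripper_force: 40.0
[('side', 0.93, array([ 0.5808, -0.0287,  0.0646])), ('side', 0.58, array([ 0.6571, -0.0342,  0.0019])), ('side', 0.4, array([ 0.5257, -0.2828,  0.0017])), ('top', 0.71, array([ 0.6551, -0.033 ,  0.0057])), ('top', 0.43, array([ 0.5281, -0.5495,  0.0019]))]
[('side', 0.77, array([ 0.5423, -0.0313, -0.0029]))]
[ 0.58366473 -0.03032049]
d [ 0.01 -0.1   0.09] w [ 0.1 -0.   0. ] tcp [ 0.59  -0.03   0.112]
d [ 1.95 -0.11  5.66] w [ 0.1 -0.   0. ] tcp [ 0.59  -0.03   0.053]
```

View pics/s7.png

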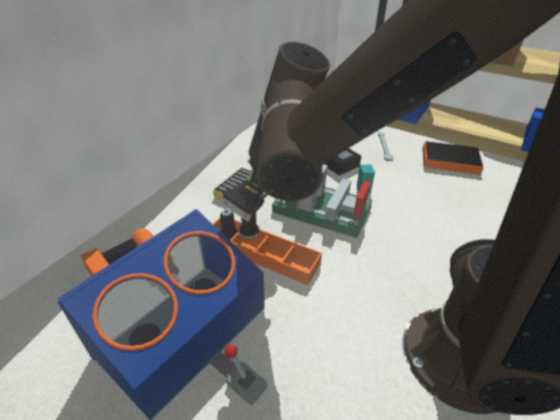

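Chuck1 stands in the far slot at (227,222) and chuck2 is above the next one at (250,215). The port pedestals are empty. Lowering.

```bash
python3 -m crank '[{"dx":0.4,"dy":-0.1,"dz":1,"wx":0,"wy":0,"wz":0},{"dx":0.7,"dy":-0.2,"dz":2,"wx":0,"wy":0,"wz":0},{"dx":1,"dy":-0.2,"dz":3,"wx":0,"wy":0,"wz":0},{"dx":1.35,"dy":-0.2,"dz":4,"wx":0,"wy":0,"wz":0},{"dx":1.55,"dy":-0.2,"dz":4.6,"wx":0,"wy":0,"wz":0},{"dx":1.7,"dy":-0.2,"dz":5,"wx":0,"wy":0,"wz":0},{"dx":1.75,"dy":-0.2,"dz":5.1,"wx":0,"wy":0,"wz":0},{"dx":1.8,"dy":-0.2,"dz":5.3,"wx":0,"wy":0,"wz":0},{"dx":1.8,"dy":-0.2,"dz":5.3,"wx":0,"wy":0,"wz":0},{"dx":1.8,"dy":-0.2,"dz":5.3,"wx":0,"wy":0,"wz":0}]' 3 40
python3 -m crank '[{"dx":0.04,"dy":0,"dz":0.1,"wx":0,"wy":0,"wz":0},{"dx":0.07,"dy":0,"dz":0.2,"wx":0,"wy":0,"wz":0},{"dx":0.07,"dy":0,"dz":0.2,"wx":0,"wy":0,"wz":0},{"dx":0.07,"dy":0,"dz":0.2,"wx":0,"wy":0,"wz":0},{"dx":0.07,"dy":0,"dz":0.2,"wx":0,"wy":0,"wz":0},{"dx":0.07,"dy":0,"dz":0.2,"wx":0,"wy":0,"wz":0},{"dx":0.07,"dy":0,"dz":0.2,"wx":0,"wy":0,"wz":0},{"dx":0.07,"dy":0,"dz":0.2,"wx":0,"wy":0,"wz":0},{"dx":0.07,"dy":0,"dz":0.2,"wx":0,"wy":0,"wz":0},{"dx":0.07,"dy":0,"dz":0.2,"wx":0,"wy":0,"wz":0}]' 3 40
```

```text
t: 41.25
eef_pos: [0.5903, -0.0308, 0.0574]
ee_rot: [3.139, 0.335, -3.099]
force: [-0.6, 1.0, -1.8]
width: 0.0369
gripper_force: 40.0
t: 42.5
eef_pos: [0.5922, -0.0302, 0.0572]
ee_rot: [3.139, 0.339, -3.099]
force: [-2.0, 0.6, 10.0]
width: 0.0369
gripper_force: 40.0
```

```bash
python3 -m crank '[{"dx":0,"dy":0,"dz":0,"wx":0,"wy":0,"wz":0},{"dx":0,"dy":0,"dz":0,"wx":0,"wy":0,"wz":0},{"dx":0,"dy":0,"dz":0,"wx":0,"wy":0,"wz":0},{"dx":0,"dy":0,"dz":0,"wx":0,"wy":0,"wz":0},{"dx":0,"dy":0,"dz":-2,"wx":0,"wy":0,"wz":0},{"dx":0,"dy":0,"dz":-5,"wx":0,"wy":0,"wz":0},{"dx":0,"dy":0,"dz":-10,"wx":0,"wy":0,"wz":0},{"dx":0,"dy":0,"dz":-16,"wx":0,"wy":0,"wz":0},{"dx":0,"dy":0,"dz":-22,"wx":0,"wy":0,"wz":0},{"dx":0,"dy":0,"dz":-24,"wx":0,"wy":0,"wz":0}]' 6.2 40
python3 - <<'E'
from h import *
print(marks("chuck1",("side",))); print(marks("tray",("side",),False))
for c in ("side","top"): print("block",marks("block1",(c,),c!="side"))
f=arm.grab_frame("top"); cv2.imwrite("pics/t8.png",f[:,:,::-1])
R=toolR(VY)
go(([.5,-.2,.32],R),)
E
```

```text
t: 43.75
eef_pos: [0.5119, -0.0345, 0.2863]
ee_rot: [3.137, 0.341, -3.099]
force: [-0.3, 1.2, 0.0]
width: 0.0621
gripper_force: 0.0
[('side', 0.9, array([ 0.581 , -0.0279,  0.0085])), ('side', 0.66, array([ 0.6593, -0.0354,  0.0027])), ('side', 0.47, array([ 0.5403, -0.0299,  0.0008]))]
[('side', 0.73, array([ 5.365e-01, -2.920e-02,  5.000e-04]))]
block [('side', 0.83, array([ 0.5241, -0.3276,  0.0346])), ('side', 0.82, array([ 6.475e-01, -4.564e-01, -6.000e-04])), ('side', 0.81, array([ 0.5118, -0.2393,  0.0331])), ('side', 0.56, array([ 0.4065, -0.4549, -0.0012]))]
block [('top', 0.64, array([ 0.5227, -0.3257,  0.0303])), ('top', 0.64, array([ 0.6527, -0.4619,  0.0036])), ('top', 0.57, array([ 0.4108, -0.4592, -0.0036])), ('top', 0.56, array([ 0.5144, -0.2467,  0.0355]))]
d [  0.41 -16.44  -4.38] w [-0.8 19.  -5. ] tcp [ 0.5  -0.2   0.32]
```

View pics/t8.png

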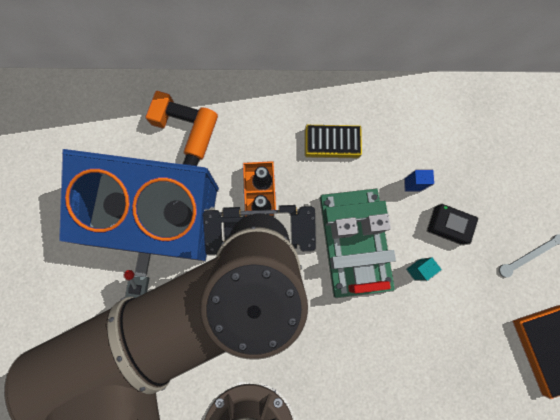

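The top view shows both chucks standing in the two far slots at (261,172) and (260,201). The vise is well open (jaw at 362,260, handle at 370,287), with the blocks at (347,226) and (379,223). Now the nearer block.

```bash
python3 - <<'E'
from h import *
R=toolR(VY); go(([.5132,-.2445,.2],R))
E
python3 -m crank '[{"dx":0,"dy":-3,"dz":-1,"wx":0,"wy":5,"wz":-1},{"dx":0,"dy":-7,"dz":-2,"wx":0,"wy":10,"wz":-2},{"dx":0,"dy":-11,"dz":-3,"wx":0,"wy":15,"wz":-4},{"dx":0,"dy":-16,"dz":-3,"wx":-0.8,"wy":19,"wz":-5},{"dx":-1.5,"dy":-20.8,"dz":-1,"wx":-0.8,"wy":19,"wz":-5},{"dx":-1.5,"dy":-20.8,"dz":0,"wx":-0.8,"wy":19,"wz":-5},{"dx":-1.5,"dy":-20.8,"dz":0,"wx":-0.8,"wy":19,"wz":-5},{"dx":-1.5,"dy":-20.8,"dz":0,"wx":-0.8,"wy":19,"wz":-5},{"dx":-1.5,"dy":-20.8,"dz":0,"wx":-0.8,"wy":19,"wz":-5},{"dx":-1.5,"dy":-20.8,"dz":0,"wx":-0.8,"wy":19,"wz":-5}]' 6 40
python3 - <<'E'
from h import *
R=toolR(VY); go(([.5132,-.2445,.2],R),([.5132,-.2445,.088],R))
E
```

```text
d [  3.24 -20.96   7.33] w [-0.8 19.  -5. ] tcp [ 0.513 -0.244  0.2  ]
t: 45.35
eef_pos: [0.5346, -0.2414, 0.2872]
ee_rot: [3.141, 0.004, -3.01]
force: [0.3, -0.1, -0.5]
width: 0.06
gripper_force: 0.0
d [ 2.2  -0.03  8.71] w [0.  0.2 0.1] tcp [ 0.513 -0.244  0.2  ]
d [ 2.25 -0.04 19.91] w [0.  0.2 0.1] tcp [ 0.513 -0.244  0.088]
```

```bash
python3 -m crank '[{"dx":1,"dy":0,"dz":3,"wx":0,"wy":0,"wz":0},{"dx":2.2,"dy":0,"dz":7,"wx":0,"wy":0,"wz":0},{"dx":2.2,"dy":0,"dz":11,"wx":0,"wy":0.2,"wz":0},{"dx":2.2,"dy":0,"dz":13,"wx":0,"wy":0.2,"wz":0},{"dx":2.2,"dy":0,"dz":15,"wx":0,"wy":0.2,"wz":0},{"dx":2.2,"dy":0,"dz":17,"wx":0,"wy":0.2,"wz":0},{"dx":2.2,"dy":0,"dz":19,"wx":0,"wy":0.2,"wz":0},{"dx":2.2,"dy":0,"dz":19.9,"wx":0,"wy":0.2,"wz":0},{"dx":2.2,"dy":0,"dz":19.9,"wx":0,"wy":0.2,"wz":0},{"dx":2.2,"dy":0,"dz":19.9,"wx":0,"wy":0.2,"wz":0}]' 6 40
python3 -m crank '[{"dx":0,"dy":0,"dz":0,"wx":0,"wy":0,"wz":0},{"dx":0,"dy":0,"dz":0,"wx":0,"wy":0,"wz":0},{"dx":0,"dy":0,"dz":0,"wx":0,"wy":0,"wz":0},{"dx":0,"dy":0,"dz":0,"wx":0,"wy":0,"wz":0},{"dx":0,"dy":0,"dz":0,"wx":0,"wy":0,"wz":0},{"dx":0,"dy":0,"dz":0,"wx":0,"wy":0,"wz":0},{"dx":0,"dy":0,"dz":0,"wx":0,"wy":0,"wz":0},{"dx":0,"dy":0,"dz":0,"wx":0,"wy":0,"wz":0},{"dx":0,"dy":0,"dz":0,"wx":0,"wy":0,"wz":0},{"dx":0,"dy":0,"dz":0,"wx":0,"wy":0,"wz":0}]' 3 50
```

```text
t: 46.6
eef_pos: [0.5139, -0.2446, 0.0881]
ee_rot: [3.141, 0.0, -3.01]
force: [0.6, 0.3, -0.0]
width: 0.0604
gripper_force: 0.0
t: 47.85
eef_pos: [0.5137, -0.2444, 0.0878]
ee_rot: [3.141, 0.0, -3.01]
force: [-0.8, 3.0, 6.2]
width: 0.0493
gripper_force: 50.0
```

Gripped (49 mm). Lifting.

```bash
python3 -m crank '[{"dx":0,"dy":0,"dz":-0.5,"wx":0,"wy":0,"wz":0},{"dx":0,"dy":0,"dz":-1.5,"wx":0,"wy":0,"wz":0},{"dx":0,"dy":0,"dz":-3,"wx":0,"wy":0,"wz":0},{"dx":0,"dy":0,"dz":-5,"wx":0,"wy":0,"wz":0},{"dx":0,"dy":0,"dz":-7.5,"wx":0,"wy":0,"wz":0},{"dx":0,"dy":0,"dz":-10,"wx":0,"wy":0,"wz":0},{"dx":0,"dy":0,"dz":-12.5,"wx":0,"wy":0,"wz":0},{"dx":0,"dy":0,"dz":-14.5,"wx":0,"wy":0,"wz":0},{"dx":0,"dy":0,"dz":-15.5,"wx":0,"wy":0,"wz":0},{"dx":0,"dy":0,"dz":-16,"wx":0,"wy":0,"wz":0}]' 3 50
python3 - <<'E'
from h import *
print(marks("tray",("side","top"))); print(marks("block1",("side",),False))
R=toolR(TY); s=slot(TR+[0,0],TY,-.04); print(s)
go(([*s,.22],R),([*s,.13],R),([*s,.06],R))
E
```

```text
t: 49.1
eef_pos: [0.5133, -0.2447, 0.2477]
ee_rot: [3.14, -0.0, -3.011]
force: [-0.0, 0.4, -5.9]
width: 0.0491
gripper_force: 50.0
[('side', 0.85, array([ 0.5385, -0.0315, -0.0046]))]
[('side', 0.94, array([ 0.5111, -0.2413,  0.1923])), ('side', 0.81, array([ 0.4072, -0.4576, -0.003 ])), ('side', 0.78, array([ 0.6508, -0.457 , -0.001 ])), ('side', 0.7, array([ 0.5233, -0.3263,  0.0371])), ('side', 0.27, array([ 0.7732, -0.236 ,  0.0008]))]
[ 0.49973527 -0.03267951]
d [-1.45 21.18  2.66] w [ 0.1 -0.1  5.1] tcp [ 0.5   -0.033  0.22 ]
d [-1.47 21.16 11.66] w [ 0.1 -0.1  5.1] tcp [ 0.5   -0.033  0.13 ]
d [-1.49 21.15 18.66] w [ 0.1 -0.1  5.1] tcp [ 0.5   -0.033  0.06 ]
```

```bash
python3 -m crank '[{"dx":-0.2,"dy":3,"dz":0,"wx":0,"wy":0,"wz":1},{"dx":-0.5,"dy":7,"dz":0,"wx":0,"wy":0,"wz":2},{"dx":-1,"dy":11,"dz":0,"wx":0,"wy":0,"wz":3},{"dx":-1.3,"dy":15,"dz":0,"wx":0,"wy":0,"wz":4},{"dx":-1.5,"dy":18.5,"dz":1,"wx":0,"wy":0,"wz":5},{"dx":-1.5,"dy":21.2,"dz":3,"wx":0,"wy":0,"wz":5.1},{"dx":-1.5,"dy":21.2,"dz":6,"wx":0,"wy":0,"wz":5.1},{"dx":-1.5,"dy":21.2,"dz":9,"wx":0,"wy":0,"wz":5.1},{"dx":-1.5,"dy":21.2,"dz":11.7,"wx":0,"wy":0,"wz":5.1},{"dx":-1.5,"dy":21.2,"dz":11.7,"wx":0,"wy":0,"wz":5.1}]' 3 50
python3 - <<'E'
from h import *
f=arm.grab_frame("side"); cv2.imwrite("pics/s9.png",cv2.resize(f[120:320,150:390,::-1],None,fx=3,fy=3))
R=toolR(TY); s=slot(TR+[0,0],TY,-.04)
print(marks("block1",("side",),False)[:3],marks("tray",("side",),False))
go(([*s,.06],R))
E
```

```text
t: 50.6
eef_pos: [0.4985, -0.0329, 0.1282]
ee_rot: [-3.142, -0.006, -3.1]
force: [-1.5, 0.3, -4.7]
width: 0.0493
gripper_force: 50.0
[('side', 0.85, array([ 0.5008, -0.0302,  0.0741])), ('side', 0.56, array([ 0.5234, -0.3246,  0.033 ])), ('side', 0.55, array([ 4.068e-01, -4.518e-01, -4.000e-04]))] [('side', 0.67, array([ 0.5388, -0.0306, -0.0021]))]
d [ 0.17 -0.03  7.16] w [0.1 0.  0. ] tcp [ 0.5   -0.033  0.06 ]
```

View pics/s9.png

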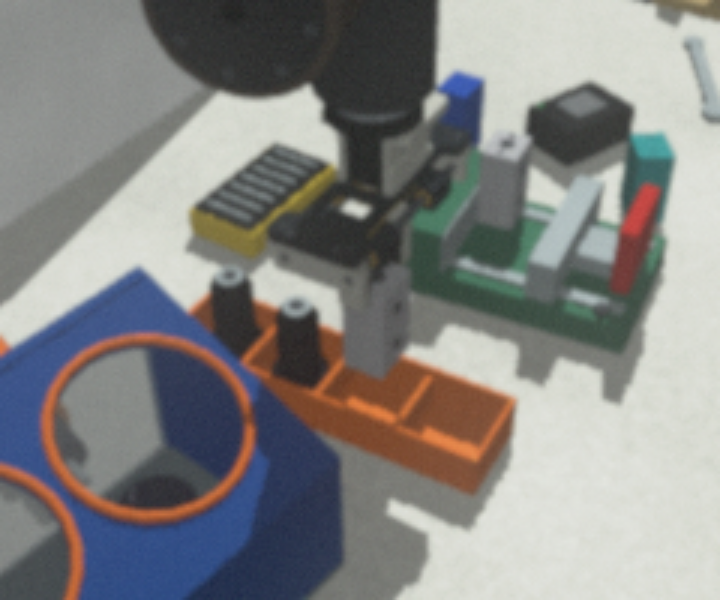

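Both chucks stand in their slots at (231,310) and (297,340), and the block hangs upright over slot 3 at (378,330). Lowering.

```bash
python3 -m crank '[{"dx":0,"dy":0,"dz":1.5,"wx":0,"wy":0,"wz":0},{"dx":0,"dy":0,"dz":3,"wx":0,"wy":0,"wz":0},{"dx":0,"dy":0,"dz":4.5,"wx":0,"wy":0,"wz":0},{"dx":0,"dy":0,"dz":5.5,"wx":0,"wy":0,"wz":0},{"dx":0,"dy":0,"dz":6.2,"wx":0,"wy":0,"wz":0},{"dx":0,"dy":0,"dz":6.6,"wx":0,"wy":0,"wz":0},{"dx":0,"dy":0,"dz":6.8,"wx":0,"wy":0,"wz":0},{"dx":0,"dy":0,"dz":6.9,"wx":0,"wy":0,"wz":0},{"dx":0,"dy":0,"dz":7,"wx":0,"wy":0,"wz":0},{"dx":0,"dy":0,"dz":7,"wx":0,"wy":0,"wz":0}]' 3 50
python3 -m crank '[{"dx":0,"dy":0,"dz":0.1,"wx":0,"wy":0,"wz":0},{"dx":0,"dy":0,"dz":0.2,"wx":0,"wy":0,"wz":0},{"dx":0,"dy":0,"dz":0.2,"wx":0,"wy":0,"wz":0},{"dx":0,"dy":0,"dz":0.2,"wx":0,"wy":0,"wz":0},{"dx":0,"dy":0,"dz":0.2,"wx":0,"wy":0,"wz":0},{"dx":0,"dy":0,"dz":0.2,"wx":0,"wy":0,"wz":0},{"dx":0,"dy":0,"dz":0.2,"wx":0,"wy":0,"wz":0},{"dx":0,"dy":0,"dz":0.2,"wx":0,"wy":0,"wz":0},{"dx":0,"dy":0,"dz":0.2,"wx":0,"wy":0,"wz":0},{"dx":0,"dy":0,"dz":0.2,"wx":0,"wy":0,"wz":0}]' 3 50
```

```text
t: 52.0
eef_pos: [0.5005, -0.0324, 0.0605]
ee_rot: [3.14, -0.001, -3.1]
force: [0.4, 0.3, -4.3]
width: 0.0493
gripper_force: 50.0
t: 53.25
eef_pos: [0.5004, -0.0324, 0.0584]
ee_rot: [3.141, -0.001, -3.1]
force: [-0.2, 0.3, -5.8]
width: 0.0493
gripper_force: 50.0
```

```bash
python3 -m crank '[{"dx":0,"dy":0,"dz":0.1,"wx":0,"wy":0,"wz":0},{"dx":0,"dy":0,"dz":0.1,"wx":0,"wy":0,"wz":0},{"dx":0,"dy":0,"dz":0.1,"wx":0,"wy":0,"wz":0},{"dx":0,"dy":0,"dz":0.1,"wx":0,"wy":0,"wz":0},{"dx":0,"dy":0,"dz":0.1,"wx":0,"wy":0,"wz":0},{"dx":0,"dy":0,"dz":0.1,"wx":0,"wy":0,"wz":0},{"dx":0,"dy":0,"dz":0.1,"wx":0,"wy":0,"wz":0},{"dx":0,"dy":0,"dz":0.1,"wx":0,"wy":0,"wz":0},{"dx":0,"dy":0,"dz":0.1,"wx":0,"wy":0,"wz":0},{"dx":0,"dy":0,"dz":0.1,"wx":0,"wy":0,"wz":0}]' 3 50
```

```text
t: 54.5
eef_pos: [0.5008, -0.0323, 0.0578]
ee_rot: [3.14, -0.0, -3.099]
force: [-1.6, 1.6, 6.8]
width: 0.0492
gripper_force: 50.0
```

```bash
python3 -m crank '[{"dx":0,"dy":0,"dz":0,"wx":0,"wy":0,"wz":0},{"dx":0,"dy":0,"dz":0,"wx":0,"wy":0,"wz":0},{"dx":0,"dy":0,"dz":0,"wx":0,"wy":0,"wz":0},{"dx":0,"dy":0,"dz":0,"wx":0,"wy":0,"wz":0},{"dx":0,"dy":0,"dz":-2,"wx":0,"wy":0,"wz":0},{"dx":0,"dy":0,"dz":-5,"wx":0,"wy":0,"wz":0},{"dx":0,"dy":0,"dz":-10,"wx":0,"wy":0,"wz":0},{"dx":0,"dy":0,"dz":-15,"wx":0,"wy":0,"wz":0},{"dx":0,"dy":-3,"dz":-20,"wx":0,"wy":0,"wz":0},{"dx":0,"dy":-8,"dz":-20,"wx":0,"wy":0,"wz":0}]' 6.2 50
python3 - <<'E'
from h import *
R=toolR(VY); b=[.5237,-.3263]
go(([*b,.22],R),([*b,.088],R))
E
```

```text
t: 55.75
eef_pos: [0.5064, -0.1127, 0.2621]
ee_rot: [3.141, 0.007, -3.097]
force: [0.5, 0.6, -0.6]
width: 0.062
gripper_force: 0.0
d [ -0.74 -21.42   4.19] w [ 0.   0.4 -4.9] tcp [ 0.524 -0.326  0.22 ]
d [ -0.64 -21.44  17.39] w [ 0.   0.4 -4.9] tcp [ 0.524 -0.326  0.088]
```

```bash
python3 -m crank '[{"dx":0,"dy":-5,"dz":0,"wx":0,"wy":0,"wz":-1},{"dx":-0.3,"dy":-10,"dz":0,"wx":0,"wy":0,"wz":-3},{"dx":-0.7,"dy":-15,"dz":1,"wx":0,"wy":0,"wz":-4.9},{"dx":-0.7,"dy":-19,"dz":2,"wx":0,"wy":0.4,"wz":-4.9},{"dx":-0.7,"dy":-21.4,"dz":4,"wx":0,"wy":0.4,"wz":-4.9},{"dx":-0.7,"dy":-21.4,"dz":4.2,"wx":0,"wy":0.4,"wz":-4.9},{"dx":-0.7,"dy":-21.4,"dz":4.2,"wx":0,"wy":0.4,"wz":-4.9},{"dx":-0.7,"dy":-21.4,"dz":4.2,"wx":0,"wy":0.4,"wz":-4.9},{"dx":-0.7,"dy":-21.4,"dz":4.2,"wx":0,"wy":0.4,"wz":-4.9},{"dx":-0.7,"dy":-21.4,"dz":4.2,"wx":0,"wy":0.4,"wz":-4.9}]' 6.4 50
python3 - <<'E'
from h import *
R=toolR(VY); b=[.5237,-.3263]
go(([*b,.22],R),([*b,.088],R)); print(marks("block1",("side","top")),marks("tray",("side","top"),False))
E
```

```text
t: 57.0
eef_pos: [0.5202, -0.3255, 0.2157]
ee_rot: [3.14, -0.007, -3.013]
force: [0.4, -0.6, -0.6]
width: 0.064
gripper_force: 0.0
d [-0.34 -0.12 -0.44] w [ 0.1 -0.4 -0.1] tcp [ 0.524 -0.326  0.22 ]
d [-0.43 -0.14 12.76] w [ 0.1 -0.4 -0.1] tcp [ 0.524 -0.326  0.088]
[('side', 0.77, array([ 0.6492, -0.4565,  0.    ])), ('side', 0.76, array([ 0.4976, -0.0303,  0.0056])), ('side', 0.7, array([ 0.5219, -0.3259,  0.0338])), ('side', 0.69, array([ 4.077e-01, -4.549e-01,  2.000e-04])), ('top', 0.94, array([ 0.4084, -0.4601, -0.0032])), ('top', 0.53, array([ 0.7889,  0.1472, -0.0011])), ('top', 0.49, array([ 0.5014, -0.0353,  0.0084])), ('top', 0.16, array([0.3922, 0.2952, 0.0927]))] [('side', 0.55, array([ 0.5392, -0.0312, -0.0017])), ('top', 0.73, array([0.7886, 0.1457, 0.0029])), ('top', 0.64, array([ 0.5387, -0.0299,  0.0029])), ('top', 0.43, array([ 0.3649, -0.3031,  0.1218]))]
```

```bash
python3 -m crank '[{"dx":-0.4,"dy":-0.1,"dz":2,"wx":0,"wy":-0.3,"wz":0},{"dx":-0.4,"dy":-0.1,"dz":4,"wx":0,"wy":-0.3,"wz":0},{"dx":-0.4,"dy":-0.1,"dz":6,"wx":0,"wy":-0.3,"wz":0},{"dx":-0.4,"dy":-0.1,"dz":8,"wx":0,"wy":-0.3,"wz":0},{"dx":-0.4,"dy":-0.1,"dz":10,"wx":0,"wy":-0.3,"wz":0},{"dx":-0.4,"dy":-0.1,"dz":12,"wx":0,"wy":-0.3,"wz":0},{"dx":-0.4,"dy":-0.1,"dz":12.7,"wx":0,"wy":-0.3,"wz":0},{"dx":-0.4,"dy":-0.1,"dz":12.7,"wx":0,"wy":-0.3,"wz":0},{"dx":-0.4,"dy":-0.1,"dz":12.7,"wx":0,"wy":-0.3,"wz":0},{"dx":-0.4,"dy":-0.1,"dz":12.7,"wx":0,"wy":-0.3,"wz":0}]' 6.4 50
python3 -m crank '[{"dx":0,"dy":0,"dz":0,"wx":0,"wy":0,"wz":0},{"dx":0,"dy":0,"dz":0,"wx":0,"wy":0,"wz":0},{"dx":0,"dy":0,"dz":0,"wx":0,"wy":0,"wz":0},{"dx":0,"dy":0,"dz":0,"wx":0,"wy":0,"wz":0},{"dx":0,"dy":0,"dz":0,"wx":0,"wy":0,"wz":0},{"dx":0,"dy":0,"dz":0,"wx":0,"wy":0,"wz":0},{"dx":0,"dy":0,"dz":0,"wx":0,"wy":0,"wz":0},{"dx":0,"dy":0,"dz":0,"wx":0,"wy":0,"wz":0},{"dx":0,"dy":0,"dz":0,"wx":0,"wy":0,"wz":0},{"dx":0,"dy":0,"dz":0,"wx":0,"wy":0,"wz":0}]' 3 50
python3 -m crank '[{"dx":0,"dy":0,"dz":-0.5,"wx":0,"wy":0,"wz":0},{"dx":0,"dy":0,"dz":-1.5,"wx":0,"wy":0,"wz":0},{"dx":0,"dy":0,"dz":-3,"wx":0,"wy":0,"wz":0},{"dx":0,"dy":0,"dz":-5,"wx":0,"wy":0,"wz":0},{"dx":0,"dy":0,"dz":-7.5,"wx":0,"wy":0,"wz":0},{"dx":0,"dy":0,"dz":-10,"wx":0,"wy":0,"wz":0},{"dx":0,"dy":0,"dz":-12.5,"wx":0,"wy":0,"wz":0},{"dx":0,"dy":0,"dz":-14.5,"wx":0,"wy":0,"wz":0},{"dx":0,"dy":0,"dz":-15.5,"wx":0,"wy":0,"wz":0},{"dx":0,"dy":0,"dz":-16,"wx":0,"wy":0,"wz":0}]' 3 50
python3 - <<'E'
from h import *
R=toolR(TY); s=slot(TR+[0,0],TY,-.12); print(s)
go(([*s,.22],R),([*s,.13],R),([*s,.06],R))
E
```

```text
t: 58.55
eef_pos: [0.5234, -0.3266, 0.0889]
ee_rot: [3.141, -0.001, -3.014]
force: [-0.6, -1.1, -0.4]
width: 0.0642
gripper_force: 0.0
t: 59.8
eef_pos: [0.5231, -0.3263, 0.0883]
ee_rot: [3.14, -0.002, -3.014]
force: [-0.4, 3.6, 5.4]
width: 0.049
gripper_force: 50.0
t: 61.05
eef_pos: [0.5233, -0.3265, 0.2486]
ee_rot: [3.14, -0.002, -3.014]
force: [0.3, 0.8, -5.4]
width: 0.0493
gripper_force: 50.0
[ 0.41980582 -0.03603852]
d [ 6.57 30.13  2.92] w [ 0.1 -0.1  4.9] tcp [ 0.42  -0.036  0.22 ]
d [ 6.56 30.11 11.92] w [ 0.1 -0.1  4.9] tcp [ 0.42  -0.036  0.13 ]
d [ 6.54 30.1  18.92] w [ 0.1 -0.1  4.9] tcp [ 0.42  -0.036  0.06 ]
```

```bash
python3 -m crank '[{"dx":0.6,"dy":3,"dz":0,"wx":0,"wy":0,"wz":1},{"dx":1.5,"dy":7,"dz":0,"wx":0,"wy":0,"wz":2},{"dx":2.5,"dy":11.5,"dz":0,"wx":0,"wy":0,"wz":3},{"dx":3.5,"dy":16,"dz":0,"wx":0,"wy":0,"wz":4},{"dx":4.5,"dy":20.5,"dz":0,"wx":0,"wy":0,"wz":4.9},{"dx":5.5,"dy":25,"dz":0,"wx":0,"wy":0,"wz":4.9},{"dx":6.3,"dy":28.5,"dz":0,"wx":0,"wy":0,"wz":4.9},{"dx":6.6,"dy":30.1,"dz":1,"wx":0,"wy":0,"wz":4.9},{"dx":6.6,"dy":30.1,"dz":3,"wx":0,"wy":0,"wz":4.9},{"dx":6.6,"dy":30.1,"dz":5,"wx":0,"wy":0,"wz":4.9}]' 3 50
python3 - <<'E'
from h import *
f=arm.grab_frame("side"); cv2.imwrite("pics/s10.png",cv2.resize(f[120:320,150:390,::-1],None,fx=3,fy=3))
print(marks("block1",("side",),False)[:3],marks("tray",("side",),False))
R=toolR(TY); s=slot(TR+[0,0],TY,-.12); go(([*s,.13],R),([*s,.06],R))
E
```

```text
t: 62.3
eef_pos: [0.4191, -0.036, 0.198]
ee_rot: [3.14, -0.003, -3.099]
force: [-1.5, -0.4, -5.4]
width: 0.0492
gripper_force: 50.0
[('side', 0.93, array([ 0.4143, -0.0376,  0.1434])), ('side', 0.86, array([ 0.4986, -0.027 ,  0.0028])), ('side', 0.67, array([ 0.4083, -0.4516, -0.003 ]))] [('side', 0.82, array([ 0.5371, -0.0322, -0.0012]))]
d [-0.17  0.05  6.79] w [ 0.  -0.3 -0. ] tcp [ 0.42  -0.036  0.13 ]
d [-0.21  0.05 13.79] w [ 0.  -0.3 -0. ] tcp [ 0.42  -0.036  0.06 ]
```

View pics/s10.png

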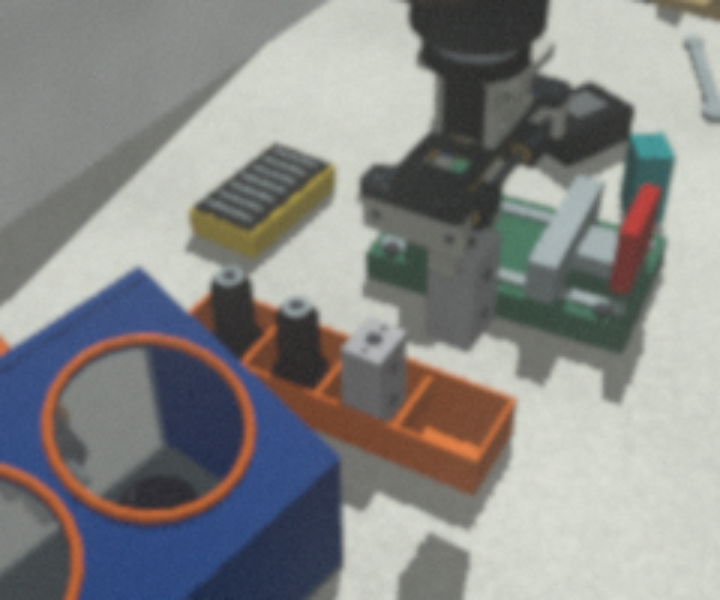

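The first three items stand in their slots, at (231,310), (297,340) and (375,370). The last block hangs at (463,290), above the free slot (455,415). Lowering.

```bash
python3 -m crank '[{"dx":-0.3,"dy":0,"dz":2.5,"wx":0,"wy":0,"wz":0},{"dx":-0.5,"dy":0.1,"dz":5,"wx":0,"wy":-0.2,"wz":0},{"dx":-0.5,"dy":0.1,"dz":7,"wx":0,"wy":-0.2,"wz":0},{"dx":-0.5,"dy":0.1,"dz":9,"wx":0,"wy":-0.2,"wz":0},{"dx":-0.5,"dy":0.1,"dz":10.8,"wx":0,"wy":-0.2,"wz":0},{"dx":-0.5,"dy":0.1,"dz":12.2,"wx":0,"wy":-0.2,"wz":0},{"dx":-0.5,"dy":0.1,"dz":13.2,"wx":0,"wy":-0.2,"wz":0},{"dx":-0.5,"dy":0.1,"dz":13.6,"wx":0,"wy":-0.2,"wz":0},{"dx":-0.5,"dy":0.1,"dz":13.8,"wx":0,"wy":-0.2,"wz":0},{"dx":-0.5,"dy":0.1,"dz":13.8,"wx":0,"wy":-0.2,"wz":0}]' 3 50
python3 -m crank '[{"dx":0,"dy":0,"dz":0.1,"wx":0,"wy":0,"wz":0},{"dx":0,"dy":0,"dz":0.2,"wx":0,"wy":0,"wz":0},{"dx":0,"dy":0,"dz":0.2,"wx":0,"wy":0,"wz":0},{"dx":0,"dy":0,"dz":0.2,"wx":0,"wy":0,"wz":0},{"dx":0,"dy":0,"dz":0.2,"wx":0,"wy":0,"wz":0},{"dx":0,"dy":0,"dz":0.2,"wx":0,"wy":0,"wz":0},{"dx":0,"dy":0,"dz":0.2,"wx":0,"wy":0,"wz":0},{"dx":0,"dy":0,"dz":0.2,"wx":0,"wy":0,"wz":0},{"dx":0,"dy":0,"dz":0.2,"wx":0,"wy":0,"wz":0},{"dx":0,"dy":0,"dz":0.2,"wx":0,"wy":0,"wz":0}]' 3 50
```

```text
t: 63.7
eef_pos: [0.4244, -0.035, 0.061]
ee_rot: [3.14, 0.001, -3.1]
force: [-0.8, -0.3, -5.6]
width: 0.0497
gripper_force: 50.0
t: 64.95
eef_pos: [0.4241, -0.035, 0.0587]
ee_rot: [3.14, 0.001, -3.1]
force: [0.3, -0.5, -5.7]
width: 0.0488
gripper_force: 50.0
```

```bash
python3 -m crank '[{"dx":0,"dy":0,"dz":0.05,"wx":0,"wy":0,"wz":0},{"dx":0,"dy":0,"dz":0.1,"wx":0,"wy":0,"wz":0},{"dx":0,"dy":0,"dz":0.12,"wx":0,"wy":0,"wz":0},{"dx":0,"dy":0,"dz":0.12,"wx":0,"wy":0,"wz":0},{"dx":0,"dy":0,"dz":0.12,"wx":0,"wy":0,"wz":0},{"dx":0,"dy":0,"dz":0.12,"wx":0,"wy":0,"wz":0},{"dx":0,"dy":0,"dz":0.12,"wx":0,"wy":0,"wz":0},{"dx":0,"dy":0,"dz":0.12,"wx":0,"wy":0,"wz":0},{"dx":0,"dy":0,"dz":0.12,"wx":0,"wy":0,"wz":0},{"dx":0,"dy":0,"dz":0.12,"wx":0,"wy":0,"wz":0}]' 3 50
python3 -m crank '[{"dx":0,"dy":0,"dz":0,"wx":0,"wy":0,"wz":0},{"dx":0,"dy":0,"dz":0,"wx":0,"wy":0,"wz":0},{"dx":0,"dy":0,"dz":0,"wx":0,"wy":0,"wz":0},{"dx":0,"dy":0,"dz":0,"wx":0,"wy":0,"wz":0},{"dx":0,"dy":0,"dz":-2,"wx":0,"wy":0,"wz":0},{"dx":0,"dy":0,"dz":-5,"wx":0,"wy":0,"wz":0},{"dx":0,"dy":0,"dz":-10,"wx":0,"wy":0,"wz":0},{"dx":0,"dy":0,"dz":-15,"wx":0,"wy":0,"wz":0},{"dx":0,"dy":-3,"dz":-20,"wx":0,"wy":0,"wz":0},{"dx":0,"dy":-8,"dz":-22,"wx":0,"wy":0,"wz":0}]' 6.4 50
python3 - <<'E'
from h import *
f=arm.grab_frame("side"); cv2.imwrite("pics/s11.png",cv2.resize(f[120:320,150:390,::-1],None,fx=3,fy=3))
print(marks("block1",("side",),False)[:4],marks("tray",("side",),False),marks("chuck1",("side",),False))
print(marks("jaw_handle"))
R=toolR(VY+np.pi/2); go(([.364,-.301,.2],R),([.364,-.301,.082],R));
E
```

```text
t: 66.2
eef_pos: [0.4248, -0.0349, 0.0582]
ee_rot: [3.14, 0.002, -3.099]
force: [-1.7, 1.1, 6.2]
width: 0.0494
gripper_force: 50.0
t: 67.45
eef_pos: [0.4287, -0.1154, 0.2808]
ee_rot: [3.14, 0.006, -3.097]
force: [0.8, 0.4, -1.1]
width: 0.0638
gripper_force: 0.0
[('side', 0.92, array([ 0.4097, -0.4548, -0.0024])), ('side', 0.82, array([ 0.6479, -0.4598,  0.0015])), ('side', 0.68, array([ 0.4235, -0.0371,  0.0059])), ('side', 0.65, array([ 0.5012, -0.0292,  0.006 ]))] [('side', 0.66, array([ 0.5403, -0.0341,  0.0025])), ('side', 0.2, array([ 0.7762, -0.2355, -0.0009]))] [('side', 0.97, array([ 0.6594, -0.0354,  0.0028])), ('side', 0.86, array([ 0.5794, -0.0288,  0.0054])), ('side', 0.47, array([ 0.525 , -0.2844, -0.0008]))]
[('side', 0.88, array([ 0.3607, -0.3073,  0.1197])), ('top', 0.91, array([ 0.3637, -0.3031,  0.1204]))]
d [  7.09 -18.37   7.65] w [  0.1   0.  -95. ] tcp [ 0.364 -0.301  0.2  ]
d [  7.09 -18.39  19.45] w [  0.1   0.  -95. ] tcp [ 0.364 -0.301  0.082]
```

View pics/s11.png

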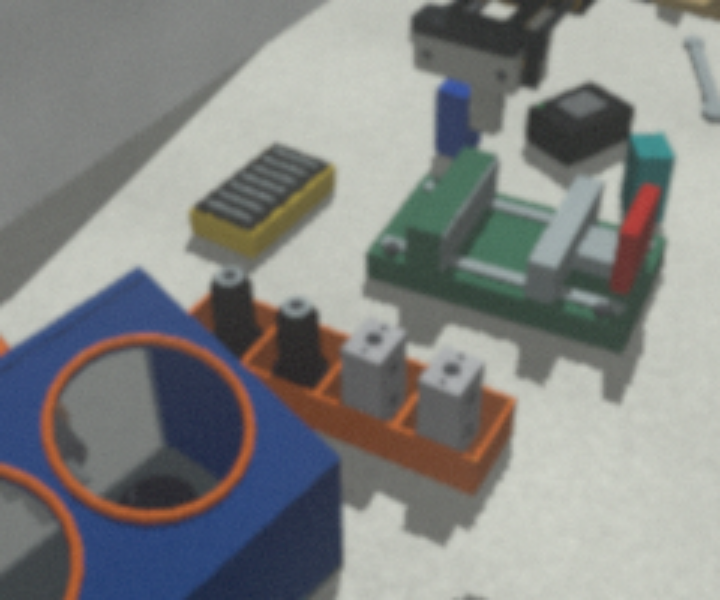

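All four stand upright in their own slots, at (231,310), (297,340), (375,370) and (452,400), and the vise is empty. Closing it by the handle.

```bash
python3 -m crank '[{"dx":0,"dy":-2,"dz":0,"wx":0,"wy":0,"wz":-10},{"dx":0,"dy":-4,"dz":0,"wx":0,"wy":0,"wz":-20},{"dx":1,"dy":-6,"dz":0,"wx":0,"wy":0,"wz":-30},{"dx":2,"dy":-8,"dz":0,"wx":0,"wy":0,"wz":-40},{"dx":3,"dy":-10,"dz":0,"wx":0,"wy":0,"wz":-50},{"dx":4,"dy":-12,"dz":0,"wx":0,"wy":0,"wz":-60},{"dx":5,"dy":-14,"dz":0,"wx":0,"wy":0,"wz":-70},{"dx":6,"dy":-16,"dz":2,"wx":0,"wy":0,"wz":-80},{"dx":7,"dy":-17.5,"dz":4,"wx":0,"wy":0,"wz":-90},{"dx":7.1,"dy":-18.4,"dz":6,"wx":0,"wy":0,"wz":-95}]' 8.76 40
python3 - <<'E'
from h import *
R=toolR(VY+np.pi/2); go(([.364,-.302,.082],R)); print(cur()[0]["ee_rot"])
E
```

```text
t: 69.1
eef_pos: [0.3638, -0.3017, 0.216]
ee_rot: [-3.141, 0.002, -1.437]
force: [0.3, 0.3, 0.0]
width: 0.0875
gripper_force: 0.0
d [ 6.00e-02 -1.00e-02  1.34e+01] w [-0.   0.1  0.2] tcp [ 0.364 -0.302  0.082]
[-3.14138370e+00  1.52286162e-03 -1.43650038e+00]
```

```bash
python3 -m crank '[{"dx":0,"dy":0,"dz":4,"wx":0,"wy":0,"wz":0},{"dx":0,"dy":0,"dz":8,"wx":0,"wy":0,"wz":0},{"dx":0,"dy":0,"dz":11,"wx":0,"wy":0,"wz":0},{"dx":0,"dy":0,"dz":13.4,"wx":0,"wy":0,"wz":0},{"dx":0,"dy":0,"dz":13.4,"wx":0,"wy":0,"wz":0},{"dx":0,"dy":0,"dz":13.4,"wx":0,"wy":0,"wz":0},{"dx":0,"dy":0,"dz":13.4,"wx":0,"wy":0,"wz":0},{"dx":0,"dy":0,"dz":13.4,"wx":0,"wy":0,"wz":0},{"dx":0,"dy":0,"dz":13.4,"wx":0,"wy":0,"wz":0},{"dx":0,"dy":0,"dz":13.4,"wx":0,"wy":0,"wz":0}]' 8.76 20
python3 -m crank '[{"dx":0,"dy":0,"dz":0,"wx":0,"wy":0,"wz":0},{"dx":0,"dy":0,"dz":0,"wx":0,"wy":0,"wz":0},{"dx":0,"dy":0,"dz":0,"wx":0,"wy":0,"wz":0},{"dx":0,"dy":0,"dz":0,"wx":0,"wy":0,"wz":0},{"dx":0,"dy":0,"dz":0,"wx":0,"wy":0,"wz":0},{"dx":0,"dy":0,"dz":0,"wx":0,"wy":0,"wz":0},{"dx":0,"dy":0,"dz":0,"wx":0,"wy":0,"wz":0},{"dx":0,"dy":0,"dz":0,"wx":0,"wy":0,"wz":0},{"dx":0,"dy":0,"dz":0,"wx":0,"wy":0,"wz":0},{"dx":0,"dy":0,"dz":0,"wx":0,"wy":0,"wz":0}]' 1 25
python3 -m crank '[{"dx":0,"dy":-0.5,"dz":0,"wx":0,"wy":0,"wz":0},{"dx":0,"dy":-1.3,"dz":0,"wx":0,"wy":0,"wz":0},{"dx":0,"dy":-2.3,"dz":0,"wx":0,"wy":0,"wz":0},{"dx":0,"dy":-3.3,"dz":0,"wx":0,"wy":0,"wz":0},{"dx":0,"dy":-4.3,"dz":0,"wx":0,"wy":0,"wz":0},{"dx":0,"dy":-5.3,"dz":0,"wx":0,"wy":0,"wz":0},{"dx":0,"dy":-6.3,"dz":0,"wx":0,"wy":0,"wz":0},{"dx":0,"dy":-7,"dz":0,"wx":0,"wy":0,"wz":0},{"dx":0,"dy":-7.5,"dz":0,"wx":0,"wy":0,"wz":0},{"dx":0,"dy":-7.7,"dz":0,"wx":0,"wy":0,"wz":0}]' 1 25
```

```text
t: 70.35
eef_pos: [0.3643, -0.3018, 0.0833]
ee_rot: [-3.14, 0.001, -1.442]
force: [0.3, -0.0, 0.1]
width: 0.0876
gripper_force: 0.0
t: 71.6
eef_pos: [0.3644, -0.3018, 0.0831]
ee_rot: [-3.14, 0.001, -1.442]
force: [0.6, 0.3, -1.1]
width: 0.0197
gripper_force: 25.0
t: 72.85
eef_pos: [0.4391, -0.2927, 0.0831]
ee_rot: [3.139, 0.001, -1.442]
force: [-4.1, -5.9, 1.6]
width: 0.0197
gripper_force: 25.0
```

```bash
python3 -m crank '[{"dx":0,"dy":-0.1,"dz":0,"wx":0,"wy":0,"wz":0},{"dx":0,"dy":-0.2,"dz":0,"wx":0,"wy":0,"wz":0},{"dx":0,"dy":-0.3,"dz":0,"wx":0,"wy":0,"wz":0},{"dx":0,"dy":-0.4,"dz":0,"wx":0,"wy":0,"wz":0},{"dx":0,"dy":-0.5,"dz":0,"wx":0,"wy":0,"wz":0},{"dx":0,"dy":-0.6,"dz":0,"wx":0,"wy":0,"wz":0},{"dx":0,"dy":-0.7,"dz":0,"wx":0,"wy":0,"wz":0},{"dx":0,"dy":-0.8,"dz":0,"wx":0,"wy":0,"wz":0},{"dx":0,"dy":-0.8,"dz":0,"wx":0,"wy":0,"wz":0},{"dx":0,"dy":-0.8,"dz":0,"wx":0,"wy":0,"wz":0}]' 1 25
```

```text
t: 74.1
eef_pos: [0.447, -0.2918, 0.0831]
ee_rot: [3.139, 0.001, -1.442]
force: [-3.8, -5.5, 1.2]
width: 0.0194
gripper_force: 25.0
```

```bash
python3 -m crank '[{"dx":0,"dy":-0.1,"dz":0,"wx":0,"wy":0,"wz":0},{"dx":0,"dy":-0.2,"dz":0,"wx":0,"wy":0,"wz":0},{"dx":0,"dy":-0.3,"dz":0,"wx":0,"wy":0,"wz":0},{"dx":0,"dy":-0.4,"dz":0,"wx":0,"wy":0,"wz":0},{"dx":0,"dy":-0.4,"dz":0,"wx":0,"wy":0,"wz":0},{"dx":0,"dy":-0.4,"dz":0,"wx":0,"wy":0,"wz":0},{"dx":0,"dy":-0.4,"dz":0,"wx":0,"wy":0,"wz":0},{"dx":0,"dy":-0.4,"dz":0,"wx":0,"wy":0,"wz":0},{"dx":0,"dy":-0.4,"dz":0,"wx":0,"wy":0,"wz":0},{"dx":0,"dy":-0.4,"dz":0,"wx":0,"wy":0,"wz":0}]' 1 25
python3 -m crank '[{"dx":0,"dy":-0.1,"dz":0,"wx":0,"wy":0,"wz":0},{"dx":0,"dy":-0.15,"dz":0,"wx":0,"wy":0,"wz":0},{"dx":0,"dy":-0.2,"dz":0,"wx":0,"wy":0,"wz":0},{"dx":0,"dy":-0.25,"dz":0,"wx":0,"wy":0,"wz":0},{"dx":0,"dy":-0.25,"dz":0,"wx":0,"wy":0,"wz":0},{"dx":0,"dy":-0.25,"dz":0,"wx":0,"wy":0,"wz":0},{"dx":0,"dy":-0.25,"dz":0,"wx":0,"wy":0,"wz":0},{"dx":0,"dy":-0.25,"dz":0,"wx":0,"wy":0,"wz":0},{"dx":0,"dy":-0.25,"dz":0,"wx":0,"wy":0,"wz":0},{"dx":0,"dy":-0.25,"dz":0,"wx":0,"wy":0,"wz":0}]' 1 25
```

```text
t: 75.35
eef_pos: [0.451, -0.2913, 0.0831]
ee_rot: [3.139, 0.001, -1.442]
force: [-3.6, -6.1, 1.1]
width: 0.0195
gripper_force: 25.0
t: 76.6
eef_pos: [0.4534, -0.291, 0.0831]
ee_rot: [3.139, 0.001, -1.442]
force: [-4.6, -7.8, 1.3]
width: 0.02
gripper_force: 25.0
```

```bash
python3 -m crank '[{"dx":0,"dy":-0.05,"dz":0,"wx":0,"wy":0,"wz":0},{"dx":0,"dy":-0.1,"dz":0,"wx":0,"wy":0,"wz":0},{"dx":0,"dy":-0.15,"dz":0,"wx":0,"wy":0,"wz":0},{"dx":0,"dy":-0.2,"dz":0,"wx":0,"wy":0,"wz":0},{"dx":0,"dy":-0.2,"dz":0,"wx":0,"wy":0,"wz":0},{"dx":0,"dy":-0.2,"dz":0,"wx":0,"wy":0,"wz":0},{"dx":0,"dy":-0.2,"dz":0,"wx":0,"wy":0,"wz":0},{"dx":0,"dy":-0.2,"dz":0,"wx":0,"wy":0,"wz":0},{"dx":0,"dy":-0.2,"dz":0,"wx":0,"wy":0,"wz":0},{"dx":0,"dy":-0.2,"dz":0,"wx":0,"wy":0,"wz":0}]' 1 25
```

```text
t: 77.85
eef_pos: [0.4533, -0.291, 0.0831]
ee_rot: [3.136, 0.001, -1.442]
force: [-10.1, -7.2, 5.3]
width: 0.0197
gripper_force: 25.0
```

The jaw stopped and the force rose, so it's shut. Releasing and raising the arm.

```bash
python3 -m crank '[{"dx":0,"dy":0,"dz":0,"wx":0,"wy":0,"wz":0},{"dx":0,"dy":0,"dz":0,"wx":0,"wy":0,"wz":0},{"dx":0,"dy":0,"dz":0,"wx":0,"wy":0,"wz":0},{"dx":0,"dy":0,"dz":0,"wx":0,"wy":0,"wz":0},{"dx":0,"dy":0,"dz":0,"wx":0,"wy":0,"wz":0},{"dx":0,"dy":0,"dz":-3,"wx":0,"wy":0,"wz":0},{"dx":0,"dy":0,"dz":-7,"wx":0,"wy":0,"wz":0},{"dx":0,"dy":0,"dz":-12,"wx":0,"wy":0,"wz":0},{"dx":0,"dy":0,"dz":-18,"wx":0,"wy":0,"wz":0},{"dx":0,"dy":0,"dz":-20,"wx":0,"wy":0,"wz":0}]' 6.5 25
python3 - <<'E'
from h import *
f=arm.grab_frame("side"); cv2.imwrite("pics/s12.png",f[:,:,::-1])
for q in ("chuck1","block1","tray","switch_tip","jaw_handle"): print(q,marks(q,("side",),False))
E
```

```text
t: 79.1
eef_pos: [0.4582, -0.2906, 0.2876]
ee_rot: [-3.135, -0.002, -1.441]
force: [0.2, 0.1, -0.5]
width: 0.0651
gripper_force: 0.0
chuck1 [('side', 0.77, array([ 0.5799, -0.0288,  0.0045])), ('side', 0.56, array([ 0.6617, -0.0324,  0.0017]))]
block1 [('side', 0.93, array([ 0.4258, -0.0362,  0.0024])), ('side', 0.93, array([ 0.4086, -0.4548, -0.0024])), ('side', 0.91, array([ 0.6483, -0.4556,  0.0013])), ('side', 0.77, array([ 0.5013, -0.0275,  0.0034]))]
tray [('side', 0.82, array([ 5.38e-01, -3.13e-02,  4.00e-04]))]
switch_tip [('side', 0.7, array([0.3943, 0.2975, 0.0929]))]
jaw_handle [('side', 0.86, array([ 0.4487, -0.2923,  0.123 ]))]
```

View pics/s12.png

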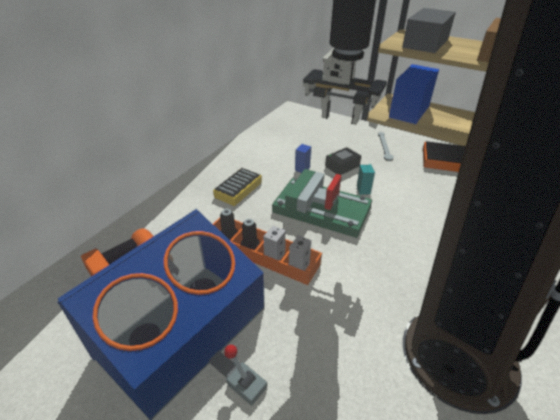

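The vise is shut (312,190), with the jaws touching. All four items stand in the tray at (227,220), (250,232), (274,242) and (300,250), and the lever is tipped over (231,351). The arm is clear, so I'm handing the job in.

```bash
python3 -c "
from station import arm
print(arm.job_done())"
```

```text
the job is handed in; nothing more can be done
None
```

The job is handed in: the drying box is switched off, both chucks and both blocks stand upright in their own tray slots, and the vise is pushed shut; the hand-in call gave no verdict.

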